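# Plate up the bagels from the bagel stand and dress them with honey

## Task

Serve the bagels: slide every bagel hanging on the steel arm of the bagel stand off its open end and lay it down flat on the big plate (they may overlap a little), setting it down rather than dropping it. Once they are all on the plate, take the wooden honey dipper out of its blue crock, dip its head well down into the honey cup for about a second, then hold it head down just above the middle of the plate for about two seconds to dress the bagels, and stand it back in its crock. Keep the plate and the cup upright and leave everything else on the worktop where it is.

Things in the scene. Friction and masses are not known exactly. Their poses are not given: they have to be found in the camera images.
- bagel_stand: fixed stand: oak foot 170 x 90 mm (x from -60 to +110 mm), 19 mm high, a steel pillar 16 mm thick at x = +75 mm, and one horizontal steel arm, 8 mm thick, whose axis runs 125 mm above the worktop from the pillar along the stand's -x to a 12 mm ball at its open end. Nothing of the stand is higher than 136 mm. Origin: on the worktop, straight below the arm.
- rod_tip (a point): outer end of the ball on the open end of the arm, on the arm's axis (125 mm up).
- rod_root (a point): the other, fixed end of the arm, on its axis, where it meets the pillar (about 268 mm from rod_tip); bagels leave from rod_root towards rod_tip.
- bagel_1: brown seeded bagel: rigid ring 68 mm across, 22 mm thick, hole 22 mm, 60 g; absent in some starts (then always None; three or four are there). Origin: middle of the hole; z along the hole. Hangs loose on the arm, z along the arm, origin 7 mm below the arm's axis, upper edge 27 mm above it; 28 mm or more of clear arm to the next bagel or the pillar. Either side may end up.
- bagel_2: brown seeded bagel: rigid ring 68 mm across, 22 mm thick, hole 22 mm, 60 g; absent in some starts (then always None; three or four are there). Origin: middle of the hole; z along the hole. Hangs loose on the arm, z along the arm, origin 7 mm below the arm's axis, upper edge 27 mm above it; 28 mm or more of clear arm to the next bagel or the pillar. Either side may end up.
- bagel_3: brown seeded bagel: rigid ring 68 mm across, 22 mm thick, hole 22 mm, 60 g; absent in some starts (then always None; three or four are there). Origin: middle of the hole; z along the hole. Hangs loose on the arm, z along the arm, origin 7 mm below the arm's axis, upper edge 27 mm above it; 28 mm or more of clear arm to the next bagel or the pillar. Either side may end up.
- bagel_4: brown seeded bagel: rigid ring 68 mm across, 22 mm thick, hole 22 mm, 60 g; absent in some starts (then always None; three or four are there). Origin: middle of the hole; z along the hole. Hangs loose on the arm, z along the arm, origin 7 mm below the arm's axis, upper edge 27 mm above it; 28 mm or more of clear arm to the next bagel or the pillar. Either side may end up.
- plate: big loose white dinner plate, 260 mm across, 25 mm high at the rim; the flat middle, 8 mm above the worktop, is about 150 mm across. Origin: centre of its underside.
- honey_cup: loose white wide cup with a handle, 94 mm across the mouth (86 mm inside), 58 mm high, inner floor about 9 mm up and about 55 mm across; the handle points to the cup's -y. Origin: on the underside, 12.5 mm off the cup's axis towards the handle.
- honey_cup_mouth (a point): centre of the cup's mouth, on its axis, 58 mm above its foot.
- dipper_crock: small fixed blue stoneware crock, 55 mm across, 62 mm high, round hole about 37 mm wide, inner floor 6 mm above the worktop. Origin: centre of its underside.
- honey_dipper: pale wooden honey dipper, 168 mm long, 50 g: ribbed head 28 mm across and 39 mm long with a flat foot, then a straight round handle 11 mm thick from 60 to 152 mm, then a small knob 16 mm wide. It stands head down, upright, in the crock. Origin: centre of the head's end face (the tip); z points from the head up along the handle.
- creamer: small steel milk jug, 68 mm high: leave alone.
- spoon_pot: perforated steel pot with coffee spoons, 183 mm high: leave alone.
- tea_box: card box of tea sachets, 122 mm high: leave alone.
- tumbler_25: upturned drinking glass, 119 mm high, beside the glass tray: leave alone.
Things that resemble listed ones, but are neither listed nor needed, are in the scene too. What is shaped like the bagel_4 but purple is not meant.

How it is judged:
On the way, in this order (a step that is already met when the one before it is completed fails the run):
1. every bagel lies flat on the big plate (horizontal distance between each of bagel_1, bagel_2, bagel_3, bagel_4 and plate below 0.1 m and z of bagel_1 in the frame of plate between 0.008 and 0.062 m and angle between the z axis of each of bagel_1, bagel_2, bagel_3, bagel_4 and the z axis of plate, either way round below 0.7 rad and z of bagel_2 in the frame of plate between 0.008 and 0.062 m and z of bagel_3 in the frame of plate between 0.008 and 0.062 m and z of bagel_4 in the frame of plate between 0.008 and 0.062 m), for 0.5 s.
2. the dipper's head is dipped in the honey cup (horizontal distance between honey_dipper and honey_cup_mouth below 0.032 m and z of honey_dipper in the frame of honey_cup between 0 and 0.036 m), for 0.3 s.
3. the dipper is held head down above the middle of the plate (all of step 1 and horizontal distance between honey_dipper and plate below 0.07 m and z of honey_dipper in the frame of plate between 0.03 and 0.18 m and angle between honey_dipper's own z axis and vertical below 0.8 rad), for 1 s.
At the end, for the whole second after the job is handed in: Bagels at rest on the plate: centre within 100 mm of its middle, at most 62 mm up, within 40 degrees of flat. Dipper head down in the crock: tip within 14 mm of its axis, at most 10 mm off its floor, upright within 14 degrees. Plate and cup upright on the worktop (all of step 1 and linear speed of each of bagel_1, bagel_2, bagel_3, bagel_4 below 0.02 m/s and horizontal distance between honey_dipper and dipper_crock below 0.014 m and z of honey_dipper in the frame of dipper_crock below 0.016 m and angle between honey_dipper's own z axis and vertical below 0.25 rad and angle between each of plate, honey_cup's own z axis and vertical below 0.1 rad and height (world z) of plate between -0.02 and 0.02 m and height (world z) of honey_cup between -0.02 and 0.02 m); the robot touches nothing.
It fails at once if a bagel is dropped or thrown (moves faster than 1.35 m/s) (linear speed of any of bagel_1, bagel_2, bagel_3, bagel_4 above 1.35 m/s).
It fails at once if the honey cup or the plate is tipped (angle between honey_cup's own z axis and vertical above 0.6 rad or angle between plate's own z axis and vertical above 0.5 rad).
It fails at once if another thing on the worktop is shifted by more than 40 mm or knocked over ((distance of creamer from where it was at the start of the episode above 0.04 m or angle between creamer's own z axis and vertical above 0.4 rad) or (distance of spoon_pot from where it was at the start of the episode above 0.04 m or angle between spoon_pot's own z axis and vertical above 0.4 rad) or (distance of tea_box from where it was at the start of the episode above 0.04 m or angle between tea_box's own z axis and vertical above 0.4 rad) or (distance of tumbler_25 from where it was at the start of the episode above 0.04 m or angle between tumbler_25's own z axis and vertical above 0.4 rad)).
Of bagel_1, bagel_2, bagel_3, bagel_4 only 3 to 4 are there at a start; the rules pass over those that are not, and their reading is None.
At some moment in a run one of plate may be knocked a few centimetres aside while the robot is not near it.
It also fails if it takes over 208 s, if anything falls off the work surface, if the arm or the gripper's body presses on something with over 40 N, if the wrist force passes 120 N, or if a joint passes its speed limit or range.

## Robot

A 7-joint arm with a two-finger parallel gripper is mounted at the origin on a cart in front of the work surface, level with it; the furniture and walls round the work are solid. World frame = base frame: x ahead of the robot, y to its left, z up, the work surface at z = 0. Lengths are in m, angles in rad, forces in N, time in s.
With the tool pointing down it reaches from about 0.425 to 0.925 m from the base axis. Payload 6.8 kg.
Tool frame: the origin (TCP) lies on the centre line of the jaws, within the pads' length; the fingertips stand 17 mm ahead of it and the grasp point (between the pads) lies 2 mm behind it; z points along the fingers, x is the direction in which the jaws open and shut, and the axes are right-handed (so a half turn about z gives the same grasp; the last joint's range is limited). The gripper opens to 85 mm and grips with 20 to 120 N. Pads are 22 mm wide; open, the fingers measure 114 mm over their backs; the gripper's body (76 mm by 85 mm) begins 54 mm behind the grasp point. The pads swing forward as they close: fully open they stand 13 mm farther back than shut.
Start: joints at [1.135, 0.477, 0.022, 1.555, -0.011, 1.109, -0.083], TCP at [0.217, -0.639, 0.248] pointing down, gripper open.
Joint ranges: [-2.96, 2.96], [-0.34, 2.1], [-1.41, 1.46], [0.24, 2.44], [-1.37, 4.51], [0.17, 1.92], [-2.96, 2.96]. Speed limits (rad/s): [2.39, 2.39, 3.14, 3.14, 3.14, 3.14, 3.14].

## Interface

Orientations are given as a unit quaternion [w, x, y, z].
In Python, from station import status, read_camera, camera_model, bot gives the robot as it stands.
- The arm moves only by the tool arm_command, never from a script. Its argument "series" is a list of rows, each a list of 3 entries, a list of its own where there are three numbers: the finger opening in mm, from 0 to 85.4, then the shift along the tool's x, y, z in mm, then the turn about the tool's z in rad. In form: [[gripper, [dx, dy, dz], roll], ...]. A call has 1 to 8 rows; each row is the pose to reach, as a shift and turn from the pose commanded when the call began, along the tool's axes at that moment; what a row does not reach only later rows make up. A row lasts 1/8 s, in which the tool goes at most 62.5 mm and 10.7 degrees, less where a joint would pass 70% of its speed; a pose out of reach is approached as far as the arm can. A call with a gripper value outside its range is refused whole. The fingers move at their own pace and stop on an object; "squeeze" is the grip in N (left out, the last holds). Time passes only in rows, so rows that repeat a pose let the fingers close. It gives the time, the measured TCP pose, the force and the opening at its end, in the units of the state.
- status.get_obs(): the state, without advancing time (a new reading comes with each control period).
- read_camera(name): name is "side" or "top"; returns the picture (384x512x3 uint8, blue, green, red); there is no depth.
- camera_model(name): a dict with "fov_y" (degrees; the focal length in pixels is half the picture's height over the tangent of half this angle, whatever the lens; pixels are square), "cx", "cy" (the principal point, pixels), "k1" (the pictures are not rectified: a ray, as slopes to the right and down, at radius r is drawn at 1 + k1 r^2 times it, then the intrinsics apply), "R" (3x3) and "t" (3): a world point X has camera coordinates R X + t. Camera axes: x right, y down, z forward; pixel columns grow to the right and rows downward; lengths in m; the calibration is good to about 2 mm. A picture is of the moment at which its call begins. camera_model takes no time and is no camera call.
- bot.hand_in(): hands the job in, once; it reports no verdict.
The state is a dict: "t": time; "q": joint angles; "joint_vel": joint speeds; "joint_torque": joint torques, N m; "eef_pos": TCP position; "tool_rot": TCP orientation; "contact_force": force on the tool from outside, world axes, zero at the start; "torque": the same for the moment, N m; "gripper_width": opening from 0.0 (shut) to 1.0 (fully open).
Only numpy, scipy, OpenCV 4.12 (cv2) and the standard library are available. Lean on these libraries where they do the work, as an engineer would, in place of code of your own. Each camera call takes 0.05 s, during which the arm holds its last target.

## Working session

There is one attempt and no reset: what is moved stays moved. The work goes in short steps, Python scripts to look and compute and a tool call to move; the robot and the scene stay as the last step left them, time stands still between calls to the robot, and variables do not carry over. Pictures are saved under pics/ and viewed, and the job is handed in when it is done.

Besides the shell and the picture viewer there is one more tool, called after "Emit:" in YAML: its name, and indented under it one key for each argument. arm_command: Moves the arm, as the interface text tells. Its arguments: {"type":"object","properties":{"series":{"type":"array"},"squeeze":{"type":"number"}},"required":["series"]}

```bash
ls; mkdir -p pics
python3 - <<'E'
from station import status, read_camera, camera_model, bot
import cv2
for n in("side","top"):
    im=read_camera(n); cv2.imwrite(f"pics/{n}0.png",im); m=camera_model(n); print(n,m)
    cv2.imwrite(f"pics/{n}0b.png",cv2.resize(im,(800,600),interpolation=cv2.INTER_CUBIC))
o=status.get_obs(); print({k:o[k] for k in("t","q","eef_pos","tool_rot","contact_force","gripper_width")})
E
```

```text
pics
side {'fov_y': 50.83160462427876, 'cx': 253.55747618197123, 'cy': 184.75022195353193, 'k1': -0.010117034185283019, 'R': array([[-0.80431901, -0.59419299, -0.00236976],
       [-0.34708536,  0.47305564, -0.809784  ],
       [ 0.482289  , -0.65050216, -0.58672333]]), 't': array([0.41058514, 0.35496804, 1.06156728])}
top {'fov_y': 55.02597875204207, 'cx': 255.351989389838, 'cy': 185.3210107743691, 'k1': -0.03718323475729245, 'R': array([[-0.01316983, -0.99989531, -0.00599386],
       [-0.98630664,  0.01397592, -0.16432862],
       [ 0.16439518,  0.00374761, -0.98638744]]), 't': array([-0.13354857,  0.60006683,  1.18295464])}
{'t': 0.1, 'q': array([ 1.13489515,  0.47773488,  0.0223209 ,  1.55634953, -0.01150952,
        1.1093249 , -0.08310851]), 'eef_pos': array([ 0.21716454, -0.63856847,  0.2474121 ]), 'tool_rot': array([-4.47990447e-04,  8.13014863e-01, -5.82242320e-01, -7.15885323e-04]), 'contact_force': array([ 0.76582101,  0.30005128, -0.02468181]), 'gripper_width': 0.9979467194755764}
```

View pics/top0b.png

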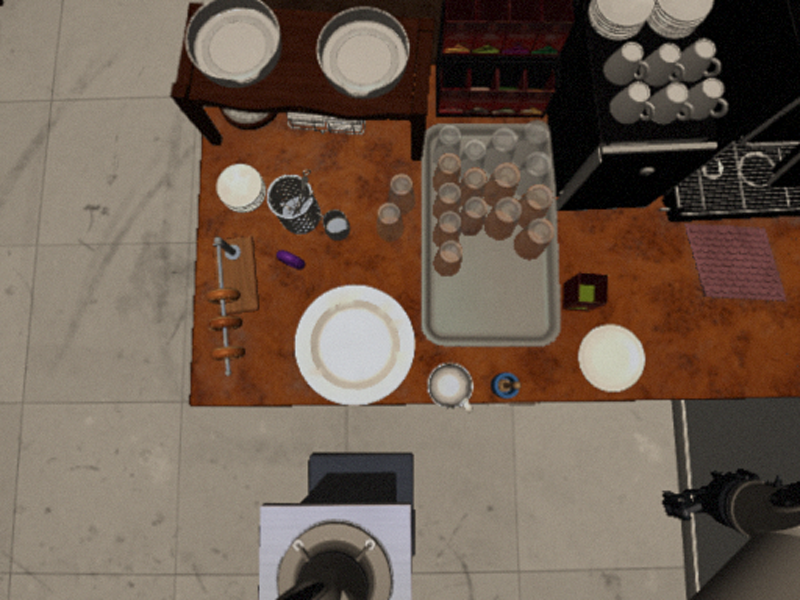

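View pics/side0b.png

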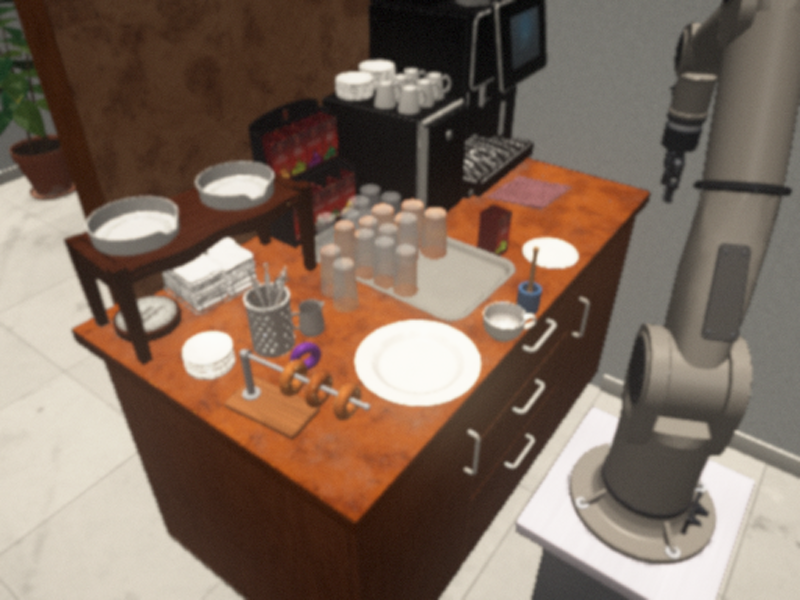

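Both views show three bagels on the rod (top 800x600 picture: about (224,295), (224,323) and (227,353)), with the pillar at (232,250) and the tip at (228,373). The plate is at (355,345), the cup at (450,385) and the crock with dipper at (506,385). The purple ring at (290,259) is a decoy.

```bash
cat > h.py <<'E'
import numpy as np,cv2
from station import status, read_camera, camera_model, bot
def K(m):
    f=192/np.tan(np.radians(m["fov_y"])/2)
    return np.array([[f,0,m["cx"]],[0,f,m["cy"]],[0,0,1.]]),np.array([m["k1"],0,0,0,0.])
def proj(n,P):
    m=camera_model(n);k,d=K(m)
    return cv2.projectPoints(np.array(P,float).reshape(-1,1,3),cv2.Rodrigues(m["R"])[0],m["t"],k,d)[0].reshape(-1,2)
def ray(n,p):
    m=camera_model(n);k,d=K(m)
    s=cv2.undistortPoints(np.array(p,float).reshape(-1,1,2),k,d).reshape(-1,2)
    R=m["R"];return -R.T@m["t"],np.c_[s,np.ones(len(s))]@R
def atz(n,p,z):
    c,d=ray(n,p);return c+d*((z-c[2])/d[:,2])[:,None]
def tri(ps,pt):
    c1,d1=ray("side",[ps]);c2,d2=ray("top",[pt]);d1=d1[0];d2=d2[0]
    s=np.linalg.lstsq(np.c_[d1,-d2],c2-c1,rcond=None)[0]
    a=c1+s[0]*d1;b=c2+s[1]*d2;return (a+b)/2,np.linalg.norm(a-b)
def crop(im,x0,y0,w,h,s,fn):
    c=cv2.resize(im[y0:y0+h,x0:x0+w],None,fx=s,fy=s,interpolation=cv2.INTER_CUBIC)
    g=10
    for x in range(x0-x0%g+g,x0+w,g): cv2.putText(c,str(x),(int((x-x0)*s),10),0,.35,(0,255,255),1);cv2.line(c,(int((x-x0)*s),12),(int((x-x0)*s),18),(0,255,255),1)
    for y in range(y0-y0%g+g,y0+h,g): cv2.putText(c,str(y),(0,int((y-y0)*s)),0,.35,(0,255,255),1)
    cv2.imwrite(fn,c)
E
python3 - <<'E'
from h import *
t=cv2.imread("pics/top0.png");s=cv2.imread("pics/side0.png")
crop(t,120,140,90,120,5,"pics/tA.png")
crop(s,140,205,110,80,7,"pics/sA.png")
crop(t,180,170,160,100,5,"pics/tB.png")
crop(s,210,140,160,130,4.5,"pics/sB.png")
E
```

```text
(no output)
```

View pics/tA.png

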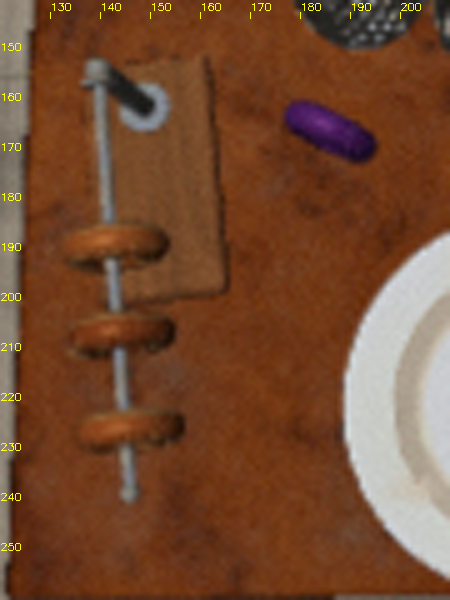

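View pics/sA.png

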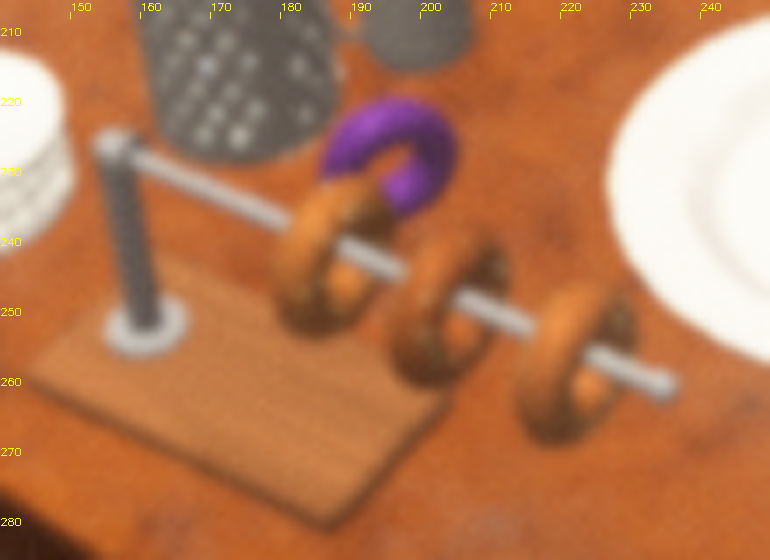

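View pics/tB.png

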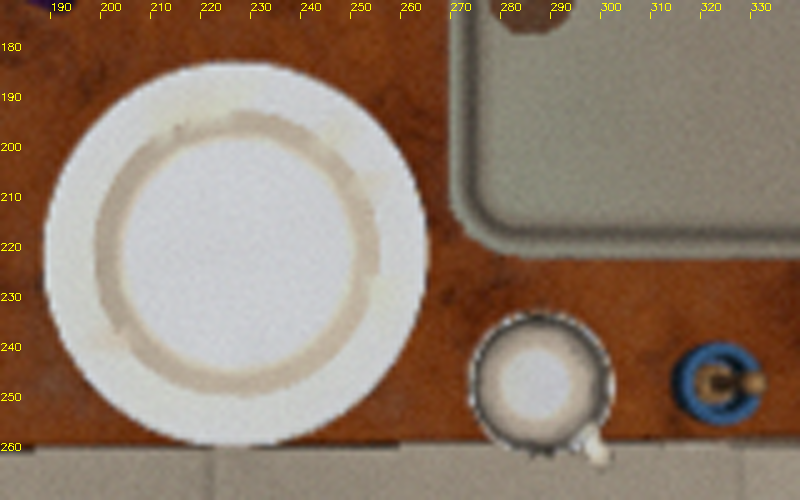

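View pics/sB.png

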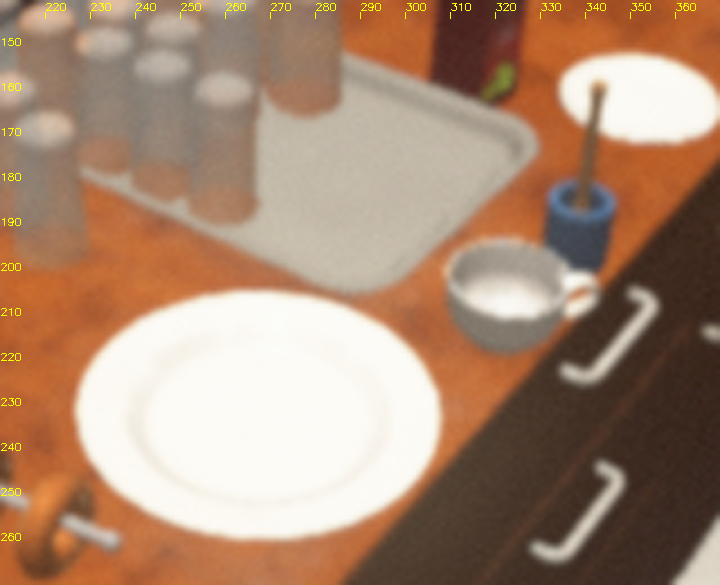

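Run:
```python
from h import *
np.set_printoptions(precision=4,suppress=True)
T=atz("top",[(145.8,239.2),(139.6,158)],.125);print("rod",T,np.linalg.norm(T[0]-T[1]))
print("tip tri",tri((235.5,260.5),(145.8,239.2)))
print("bagels",atz("top",[(143,189),(144.4,206.4),(146.2,225.6)],.13))
pl=atz("top",[(227.2,220.6),(188.6,220),(265.8,220)],.025);print("plate",pl,np.linalg.norm(pl[1]-pl[2]))
print("cup",atz("top",[(288.2,246.5),(273.6,246.5),(302.6,246.5)],.058))
print("crock",atz("top",[(324,246.6),(314.8,246.6),(332.8,246.6)],.062), "knob",atz("top",[(331,246.4)],.17), tri((339,159),(331,246.4)))
# side checks
print(proj("side",[T[0],T[1]]))
for c in (1,2,3):pass
print(atz("side",[(267,232.5)],.025))
print(atz("side",[(321,202)],.058),atz("side",[(338,184)],.062))
```

```text
rod [[0.4222 0.1973 0.125 ]
 [0.6792 0.2263 0.125 ]] 0.2585860433072645
tip tri (array([0.4227, 0.1973, 0.1261]), np.float64(0.001164365979974109))
bagels [[0.578  0.21   0.13  ]
 [0.5232 0.2036 0.13  ]
 [0.4637 0.1959 0.13  ]]
plate [[ 0.4834 -0.0455  0.025 ]
 [ 0.4871  0.0846  0.025 ]
 [ 0.4837 -0.1752  0.025 ]] 0.2597378285995282
cup [[ 0.3948 -0.2453  0.058 ]
 [ 0.3955 -0.1981  0.058 ]
 [ 0.3941 -0.2918  0.058 ]]
crock [[ 0.3928 -0.3603  0.062 ]
 [ 0.3932 -0.3307  0.062 ]
 [ 0.3923 -0.3887  0.062 ]] knob [[ 0.3933 -0.3617  0.17  ]] (array([ 0.4   , -0.3591,  0.1664]), np.float64(0.01497649730511264))
[[235.8676 260.9096]
 [160.0987 227.9609]]
[[ 0.4797 -0.0312  0.025 ]]
[[ 0.3987 -0.2346  0.058 ]] [[ 0.3979 -0.358   0.062 ]]
```

Run:
```python
from h import *
np.set_printoptions(precision=4,suppress=True)
tip=np.array([.4222,.1973,.125]);u=np.array([.257,.029,0]);u/=np.linalg.norm(u);n=np.array([-u[1],u[0],0])
print(u,np.arctan2(u[1],u[0]))
t=cv2.imread("pics/top0.png");s=cv2.imread("pics/side0.png")
a=np.linspace(0,2*np.pi,60)
for name,im in(("top",t),("side",s)):
    S=5
    b=cv2.resize(im,None,fx=S,fy=S,interpolation=cv2.INTER_CUBIC)
    for d in (.042,.101,.156):
        c=tip+u*d-[0,0,.007]
        for off in(-.011,.011):
            P=c+u*off+.026*(np.cos(a)[:,None]*n+np.sin(a)[:,None]*np.array([0,0,1]))
            cv2.polylines(b,[np.int32(proj(name,P)*S)],True,(255,255,0),1)
    P=proj(name,[tip,tip+u*.268])*S
    cv2.line(b,tuple(map(int,P[0])),tuple(map(int,P[1])),(0,255,0),1)
    x,y,w,h=(120,140,90,120) if name=="top" else (140,205,110,80)
    cv2.imwrite(f"pics/ov_{name}.png",b[y*S:(y+h)*S,x*S:(x+w)*S])
```

```text
[0.9937 0.1121 0.    ] 0.11236516144314669
```

View pics/ov_top.png

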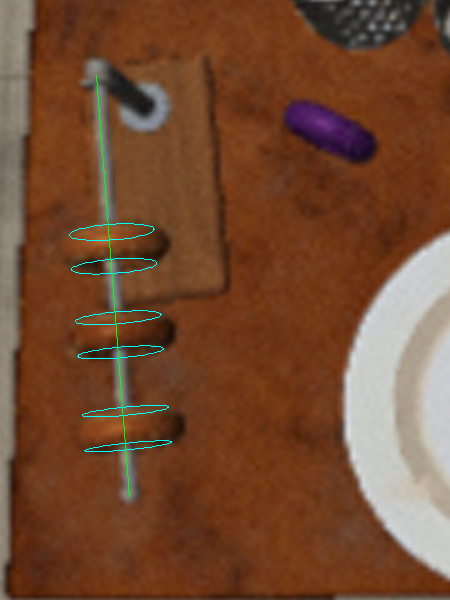

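View pics/ov_side.png

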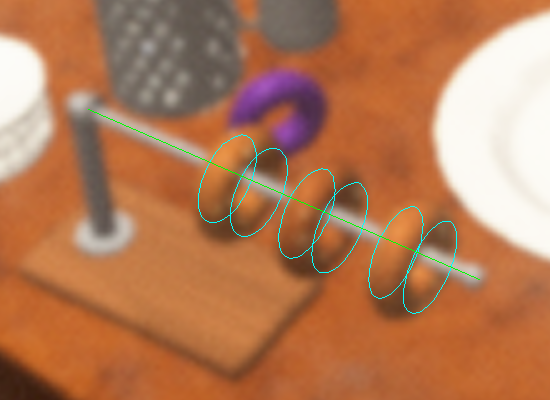

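```bash
cat >> h.py <<'E'
from scipy.spatial.transform import Rotation as Rn
def go(*tg,yaw=None):
    o=status.get_obs();q=o["tool_rot"];R=Rn.from_quat([q[1],q[2],q[3],q[0]]).as_matrix()
    p=o["eef_pos"];y0=np.arctan2(R[1,0],R[0,0])
    print("t %.2f"%o["t"],"p",np.round(p,4),"yaw %.3f"%y0,"w %.3f"%o["gripper_width"],"F",np.round(o["contact_force"],1),"q",np.round(o["q"],2))
    for t in tg:
        d=R.T@(np.array(t)-p)*1000
        print(" ->",t,"d(mm)",np.round(d,1),"n>=%.1f"%(np.linalg.norm(d)/62.5), "" if yaw is None else "roll %.3f"%(y0-yaw))
E
python3 - <<'E'
from h import *
go((.5,-.3,.3),(.56,0,.3),yaw=.112)
E
```

```text
t 0.10 p [ 0.2172 -0.6386  0.2474] yaw -1.243 w 0.998 F [ 0.8  0.3 -0. ] q [ 1.13  0.48  0.02  1.56 -0.01  1.11 -0.08]
 -> (0.5, -0.3, 0.3) d(mm) [-229.6 -376.8  -52.2] n>=7.1 roll -1.355
 -> (0.56, 0, 0.3) d(mm) [-494.3 -530.2  -51.8] n>=11.6 roll -1.355
```

Emit:
arm_command:
  series:
    - [45, [-28, -47, -20], -0.17]
    - [45, [-57, -94, -40], -0.34]
    - [45, [-86, -141, -52], -0.51]
    - [45, [-115, -188, -52], -0.68]
    - [45, [-143, -235, -52], -0.85]
    - [45, [-172, -282, -52], -1.02]
    - [45, [-201, -330, -52], -1.19]
    - [45, [-230, -377, -52], -1.355]
  squeeze: 40

```text
t: 1.1
eef_pos: [0.5009, -0.2984, 0.3]
tool_rot: [-0.0, 0.998, 0.059, -0.0]
contact_force: [0.3, -0.4, -0.7]
gripper_width: 0.527
```

Run:
```python
from h import *
go((.5,-.3,.3),(.54,0,.28),(.465,.201,.25),(.465,.201,.2),yaw=.112)
```

```text
t 1.10 p [ 0.5009 -0.2984  0.3   ] yaw 0.117 w 0.527 F [ 0.3 -0.4 -0.7] q [ 0.75  0.31 -0.4   1.7   0.13  1.16  0.43]
 -> (0.5, -0.3, 0.3) d(mm) [-1.1  1.5  0. ] n>=0.0 roll 0.005
 -> (0.54, 0, 0.28) d(mm) [  73.8 -291.8   20.1] n>=4.8 roll 0.005
 -> (0.465, 0.201, 0.25) d(mm) [  22.8 -500.2   50.1] n>=8.1 roll 0.005
 -> (0.465, 0.201, 0.2) d(mm) [  22.8 -500.1  100.1] n>=8.2 roll 0.005
```

Emit:
arm_command:
  series:
    - [42, [25, -58, 5], 0]
    - [42, [50, -116, 10], 0]
    - [42, [65, -174, 15], 0]
    - [42, [74, -232, 20], 0]
    - [42, [74, -290, 20], 0]
    - [42, [60, -348, 25], 0]
    - [42, [42, -406, 30], 0]
    - [42, [30, -455, 40], 0]

```text
t: 2.1
eef_pos: [0.4779, 0.1576, 0.2603]
tool_rot: [-0.0, 0.998, 0.057, 0.0]
contact_force: [-0.0, -0.4, -0.9]
gripper_width: 0.491
```

Run:
```python
from h import *
go((.465,.201,.25),(.465,.201,.21),yaw=.112)
```

```text
t 2.10 p [0.4779 0.1576 0.2603] yaw 0.113 w 0.491 F [-0.  -0.4 -0.9] q [ 0.12  0.24 -0.65  1.91  0.17  1.04 -0.49]
 -> (0.465, 0.201, 0.25) d(mm) [ -8.  -44.5  10.3] n>=0.7 roll 0.001
 -> (0.465, 0.201, 0.21) d(mm) [ -8.  -44.5  50.3] n>=1.1 roll 0.001
```

Emit:
arm_command:
  series:
    - [42, [-8, -42, 10], 0]
    - [42, [-8, -43, 40], 0]
    - [42, [-8, -43, 50], 0]
    - [42, [-8, -43, 50], 0]

```text
t: 2.6
eef_pos: [0.4663, 0.1965, 0.2098]
tool_rot: [0.0, 0.998, 0.055, -0.001]
contact_force: [0.4, -0.6, -0.1]
gripper_width: 0.49
```

Run:
```python
from h import *
go((.465,.201,.152),yaw=.112)
t=read_camera("top");s=read_camera("side")
crop(t,110,140,110,120,5,"pics/t1.png")
crop(s,150,180,110,90,7,"pics/s1.png")
```

```text
t 2.60 p [0.4663 0.1965 0.2098] yaw 0.111 w 0.490 F [ 0.4 -0.6 -0.1] q [ 0.03  0.31 -0.65  1.96  0.23  0.95 -0.63]
 -> (0.465, 0.201, 0.152) d(mm) [-0.7 -4.7 57.8] n>=0.9 roll -0.001
```

View pics/t1.png

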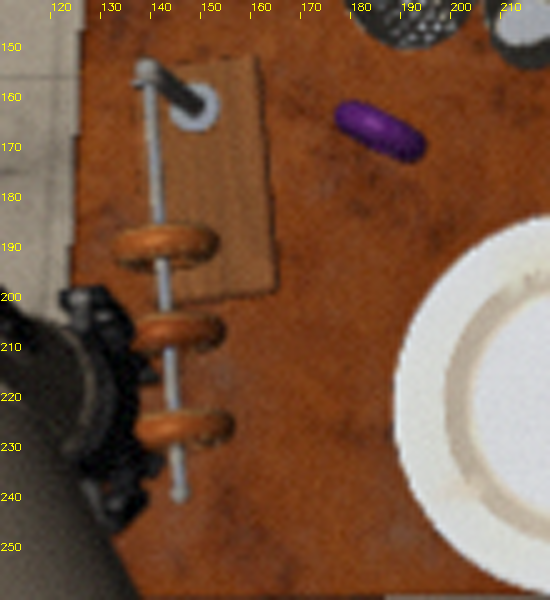

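View pics/s1.png

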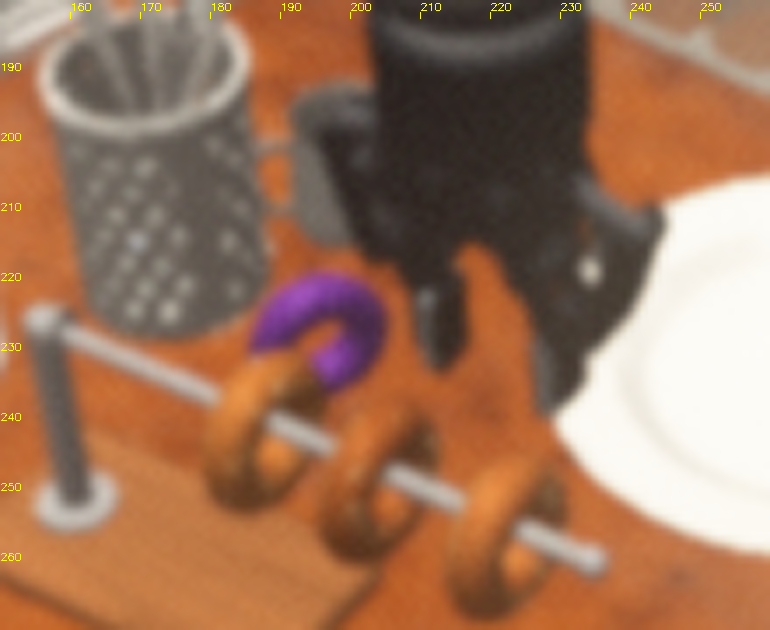

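Fingertips are at about (212,233) and (229,239) in the side view, straddling above the nearest bagel; I'll check where they land on lowering.

Run:
```python
from h import *
u=np.array([.9937,.1121,0]);p=np.array([.4663,.1965,.2098])
for nm,z in(("now",.1958),("low",.140)):
    for s in(-1,1):
        P=p+u*s*.021;P[2]=z; print(nm,s,proj("side",[P]),proj("top",[P]))
for d in(.042,.045): 
    P=np.array([.4222,.1973,.152])+u*d;print(d,proj("side",[P]),proj("top",[P]))
```

```text
now -1 [[228.7741621  236.90558723]] [[139.85785135 230.61677087]]
now 1 [[215.21562565 231.3527321 ]] [[138.7700114 216.2431163]]
low -1 [[229.58663408 252.39169195]] [[145.61185897 231.4125032 ]]
low 1 [[216.4254162  246.76390287]] [[144.54168396 217.73284873]]
0.042 [[222.08436753 247.88568611]] [[142.04852399 225.12101786]]
0.045 [[221.13603095 247.48163884]] [[141.97258774 224.13352612]]
```

Emit:
arm_command:
  series:
    - [42, [-1, -5, 20], 0]
    - [42, [-1, -5, 40], 0]
    - [42, [-1, -5, 50], 0]
    - [42, [-1, -5, 57], 0]
    - [42, [-1, -5, 57], 0]

```text
t: 3.32
eef_pos: [0.4651, 0.2021, 0.1534]
tool_rot: [0.0, 0.998, 0.056, 0.0]
contact_force: [0.2, -1.1, 0.9]
gripper_width: 0.492
```

Emit:
arm_command:
  series:
    - [10, [0, 0, 0], 0]
    - [10, [0, 0, 0], 0]
    - [10, [0, 0, 0], 0]
    - [10, [0, 0, 0], 0]
    - [10, [0, 0, 0], 0]
    - [10, [0, 0, 0], 0]

```text
t: 4.08
eef_pos: [0.4652, 0.2025, 0.1538]
tool_rot: [-0.0, 0.998, 0.056, 0.0]
contact_force: [0.1, -1.2, 5.0]
gripper_width: 0.234
```

Run:
```python
from h import *
go((.4,.194,.158),yaw=.112)
t=read_camera("top");s=read_camera("side")
crop(s,150,180,110,90,7,"pics/s2.png")
```

```text
t 4.08 p [0.4652 0.2025 0.1538] yaw 0.112 w 0.234 F [ 0.1 -1.2  5. ] q [-0.02  0.39 -0.62  2.01  0.3   0.83 -0.7 ]
 -> (0.4, 0.194, 0.158) d(mm) [-65.8   1.2  -4.3] n>=1.1 roll -0.000
```

View pics/s2.png

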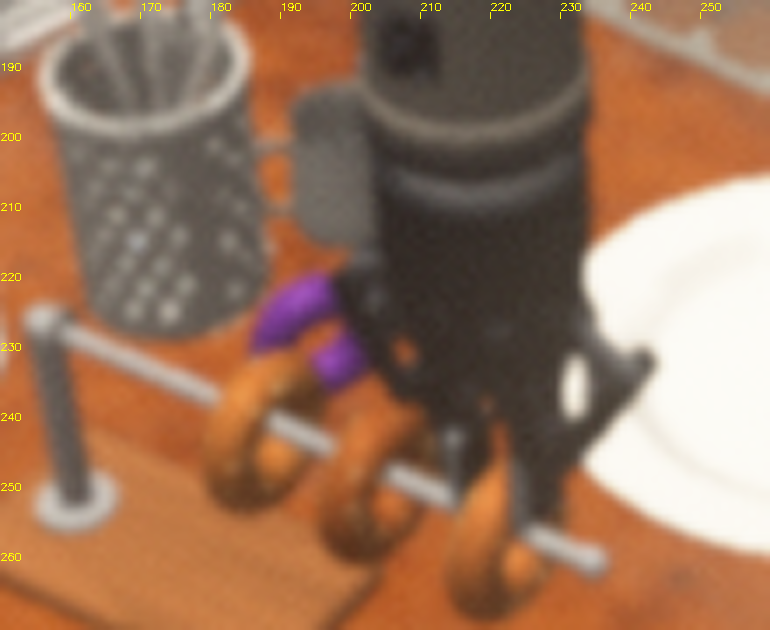

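Emit:
arm_command:
  series:
    - [10, [0, 0, -4], 0]
    - [10, [0, 0, -6.5], 0]
    - [10, [-10, 0, -6.5], 0]
    - [10, [-22, 0, -6.5], 0]
    - [10, [-34, 0, -6.5], 0]
    - [10, [-46, 0, -6.5], 0]
    - [10, [-58, 0, -6.5], 0]
    - [10, [-66, 0, -6.5], 0]

```text
t: 5.18
eef_pos: [0.3984, 0.1947, 0.1598]
tool_rot: [0.0, 0.998, 0.056, 0.0]
contact_force: [0.1, 0.9, -1.0]
gripper_width: 0.239
```

Run:
```python
from h import *
go((.43,.1,.158),yaw=.112)
s=read_camera("side");t=read_camera("top")
crop(s,150,180,110,90,7,"pics/s3.png")
crop(t,110,140,110,120,5,"pics/t3.png")
```

```text
t 5.17 p [0.3984 0.1947 0.1598] yaw 0.112 w 0.239 F [ 0.1  0.9 -1. ] q [-0.01  0.29 -0.67  2.14  0.25  0.79 -0.72]
 -> (0.43, 0.1, 0.158) d(mm) [20.7 97.7  1.9] n>=1.6 roll 0.000
```

View pics/s3.png

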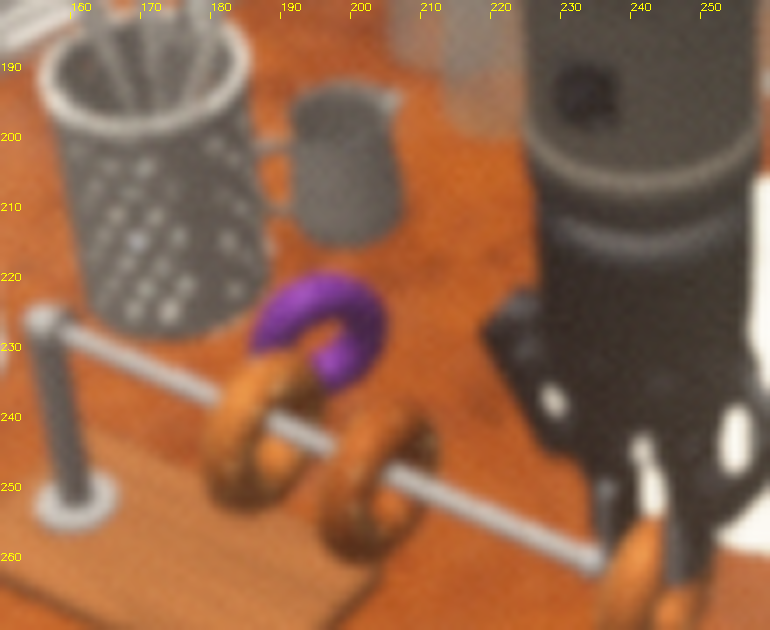

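View pics/t3.png

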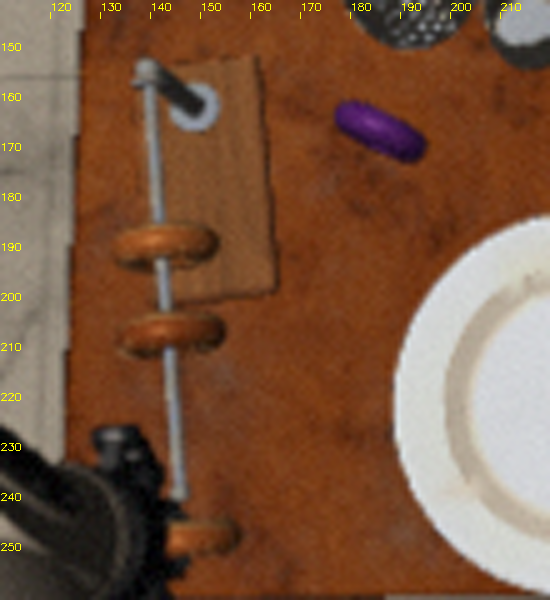

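Emit:
arm_command:
  series:
    - [10, [-5, 0, 0], 0]
    - [10, [-4, 25, -3], 0]
    - [10, [5, 60, -5], 0]
    - [10, [20, 98, -5], 0]
    - [10, [35, 138, -5], 0.03]
    - [10, [48, 178, -5], 0.06]
    - [10, [56, 215, -5], 0.09]
    - [10, [56, 240, -3], 0.11]

```text
t: 6.28
eef_pos: [0.4824, -0.0391, 0.1627]
tool_rot: [-0.0, 1.0, -0.0, 0.0]
contact_force: [-0.4, 0.4, -2.0]
gripper_width: 0.238
```

Run:
```python
from h import *
s=read_camera("side");t=read_camera("top")
go((.483,-.0455,.11),yaw=0)
crop(s,180,150,140,120,5,"pics/s4.png")
crop(t,170,160,160,110,5,"pics/t4.png")
```

```text
t 6.38 p [ 0.4814 -0.0402  0.1622] yaw -0.003 w 0.232 F [-0.4 -0.  -1.7] q [ 0.39  0.32 -0.52  2.06  0.22  0.82 -0.25]
 -> (0.483, -0.0455, 0.11) d(mm) [ 1.7  5.3 52.2] n>=0.8 roll -0.003
```

View pics/s4.png

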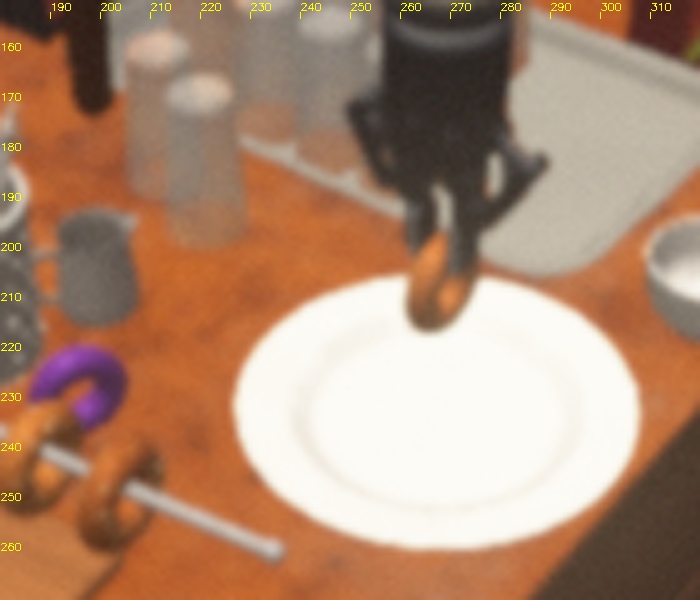

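View pics/t4.png

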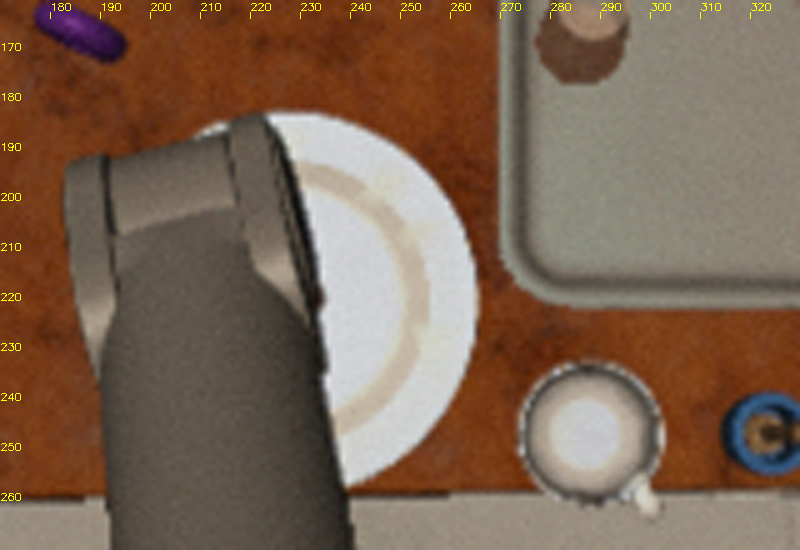

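Emit:
arm_command:
  series:
    - [10, [1, 5, 25], 0]
    - [10, [1, 5, 50], 0]
    - [10, [1, 5, 65], 0]
    - [10, [1, 5, 74], 0]
    - [10, [1, 5, 79], 0]
    - [10, [1, 5, 82], 0]
    - [10, [1, 5, 82], 0]

```text
t: 7.25
eef_pos: [0.483, -0.0424, 0.081]
tool_rot: [0.0, 1.0, 0.001, 0.0]
contact_force: [0.4, 0.1, -0.7]
gripper_width: 0.239
```

Run:
```python
from h import *
s=read_camera("side")
go((.483,-.0455,.08),yaw=0)
crop(s,200,160,120,110,6,"pics/s5.png")
```

```text
t 7.30 p [ 0.483  -0.0424  0.0811] yaw 0.002 w 0.238 F [-0.7  0.5 -0.3] q [ 0.34  0.45 -0.46  2.11  0.33  0.64 -0.34]
 -> (0.483, -0.0455, 0.08) d(mm) [-0.1  3.1  1.1] n>=0.1 roll 0.002
```

View pics/s5.png

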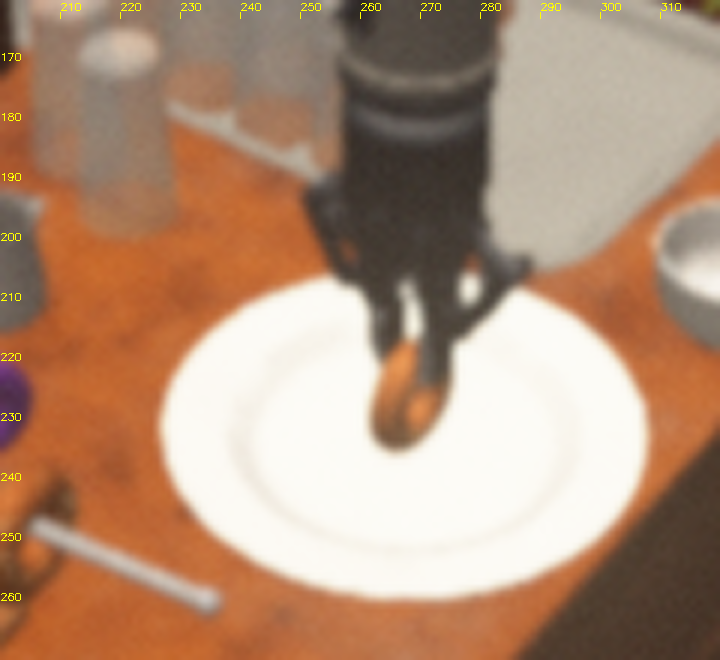

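Emit:
arm_command:
  series:
    - [10, [0, 2, 1], 0]
    - [10, [0, 2, 2], 0]
    - [10, [0, 2, 3], 0]
    - [10, [0, 2, 3], 0]

```text
t: 7.8
eef_pos: [0.4827, -0.0443, 0.0777]
tool_rot: [-0.0, 1.0, 0.001, -0.0]
contact_force: [-0.4, 0.0, -1.0]
gripper_width: 0.239
```

Emit:
arm_command:
  series:
    - [10, [0, 0, 1], 0]
    - [10, [0, 0, 2], 0]
    - [10, [0, 0, 2], 0]

```text
t: 8.18
eef_pos: [0.4833, -0.0443, 0.0773]
tool_rot: [0.0, 1.0, 0.001, 0.0]
contact_force: [-4.3, 0.7, 17.8]
gripper_width: 0.235
```

Emit:
arm_command:
  series:
    - [28, [0, 0, -1], 0]
    - [28, [0, 0, -1], 0]
    - [28, [0, 0, -1], 0]
    - [28, [-7, 0, -1], 0]
    - [28, [-14, 0, -1], 0]
    - [28, [-21, 0, -1], 0]
    - [28, [-25, 0, -1], 0]
    - [28, [-25, 0, -1], 0]

```text
t: 9.18
eef_pos: [0.4572, -0.0445, 0.0768]
tool_rot: [0.0, 1.0, 0.001, -0.0]
contact_force: [-1.0, 0.5, 2.8]
gripper_width: 0.326
```

Run:
```python
from h import *
s=read_camera("side")
go((.483,-.0455,.08),yaw=0)
crop(s,200,160,120,110,6,"pics/s6.png")
```

```text
t 9.22 p [ 0.4574 -0.0445  0.0769] yaw 0.002 w 0.332 F [-2.4  0.   1.9] q [ 0.35  0.43 -0.46  2.17  0.33  0.61 -0.35]
 -> (0.483, -0.0455, 0.08) d(mm) [25.6  1.1 -3.1] n>=0.4 roll 0.002
```

View pics/s6.png

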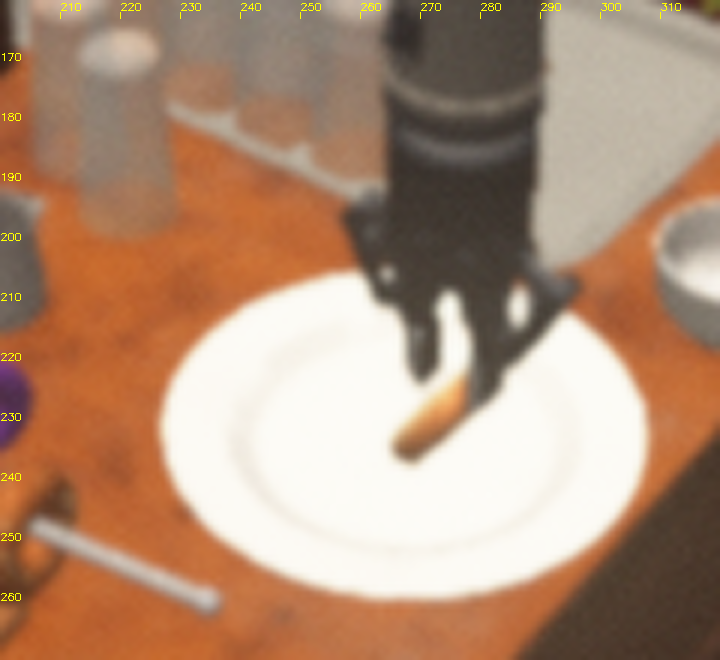

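Emit:
arm_command:
  series:
    - [40, [0, 0, 3], 0]
    - [50, [0, 0, 6], 0]
    - [60, [0, 0, 10], 0]
    - [70, [-4, 0, 12], 0]
    - [80, [-8, 0, 14], 0]
    - [80, [-8, 0, 14], 0]
    - [80, [-8, 0, 14], 0]
    - [80, [-8, 0, 14], 0]

```text
t: 10.22
eef_pos: [0.45, -0.0444, 0.0629]
tool_rot: [-0.0, 1.0, 0.001, 0.0]
contact_force: [-0.2, -0.2, 0.1]
gripper_width: 0.939
```

Run:
```python
from h import *
s=read_camera("side")
go((.483,-.0455,.16),yaw=0)
crop(s,200,160,120,110,6,"pics/s7.png")
```

```text
t 10.28 p [ 0.45   -0.0444  0.0629] yaw 0.002 w 0.937 F [0.1 0.5 0.5] q [ 0.34  0.44 -0.45  2.19  0.35  0.57 -0.37]
 -> (0.483, -0.0455, 0.16) d(mm) [ 33.1   1.1 -97.1] n>=1.6 roll 0.002
```

View pics/s7.png

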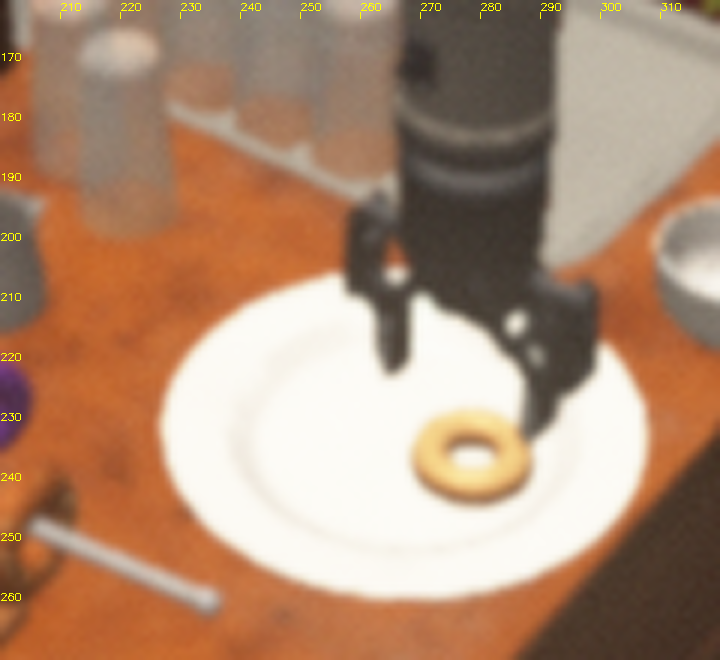

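Run:
```python
from h import *
print(atz("side",[(277.5,235.5)],.025))
go((.49,-.03,.2),(.515,.13,.25),(.5236,.2087,.2),yaw=.112)
```

```text
[[ 0.44473224 -0.03948253  0.025     ]]
t 10.28 p [ 0.45   -0.0444  0.0629] yaw 0.002 w 0.937 F [0.1 0.5 0.5] q [ 0.34  0.44 -0.45  2.19  0.35  0.57 -0.37]
 -> (0.49, -0.03, 0.2) d(mm) [  40.1  -14.4 -137.1] n>=2.3 roll -0.110
 -> (0.515, 0.13, 0.25) d(mm) [  65.4 -174.3 -187.1] n>=4.2 roll -0.110
 -> (0.5236, 0.2087, 0.2) d(mm) [  74.2 -253.  -137.1] n>=4.8 roll -0.110
```

Emit:
arm_command:
  series:
    - [80, [0, 0, -50], 0]
    - [60, [10, 0, -100], 0]
    - [42, [30, -25, -150], 0]
    - [42, [50, -80, -185], -0.03]
    - [42, [60, -135, -185], -0.06]
    - [42, [68, -190, -180], -0.09]
    - [42, [73, -235, -165], -0.11]
    - [42, [74, -251, -140], -0.11]

```text
t: 11.28
eef_pos: [0.5234, 0.2108, 0.2032]
tool_rot: [-0.001, 0.998, 0.058, 0.001]
contact_force: [0.3, -0.3, -0.9]
gripper_width: 0.491
```

Emit:
arm_command:
  series:
    - [42, [0, 0, 0], 0]
    - [42, [0, 0, 0], 0]

```text
t: 11.52
eef_pos: [0.5237, 0.2057, 0.2033]
tool_rot: [0.0, 0.998, 0.055, 0.0]
contact_force: [-0.4, -0.2, -0.1]
gripper_width: 0.488
```

Run:
```python
from h import *
s=read_camera("side");t=read_camera("top")
go((.5236,.2087,.153),yaw=.112)
crop(s,150,180,110,90,7,"pics/s8.png")
crop(t,110,140,160,120,5,"pics/t8.png")
```

```text
t 11.62 p [0.5241 0.2055 0.2038] yaw 0.110 w 0.491 F [ 0.7 -1.2  0.1] q [ 0.02  0.41 -0.64  1.84  0.3   0.98 -0.64]
 -> (0.5236, 0.2087, 0.153) d(mm) [-0.2 -3.3 50.8] n>=0.8 roll -0.002
```

View pics/s8.png

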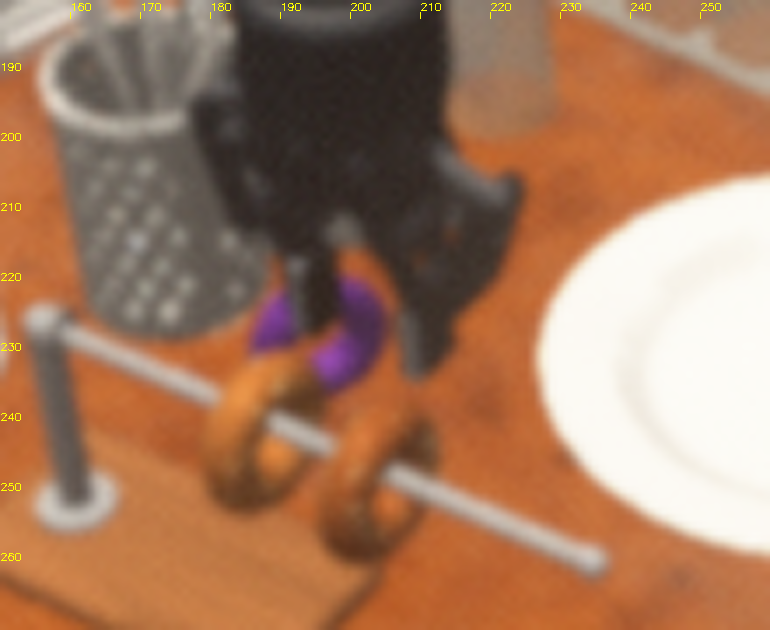

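View pics/t8.png

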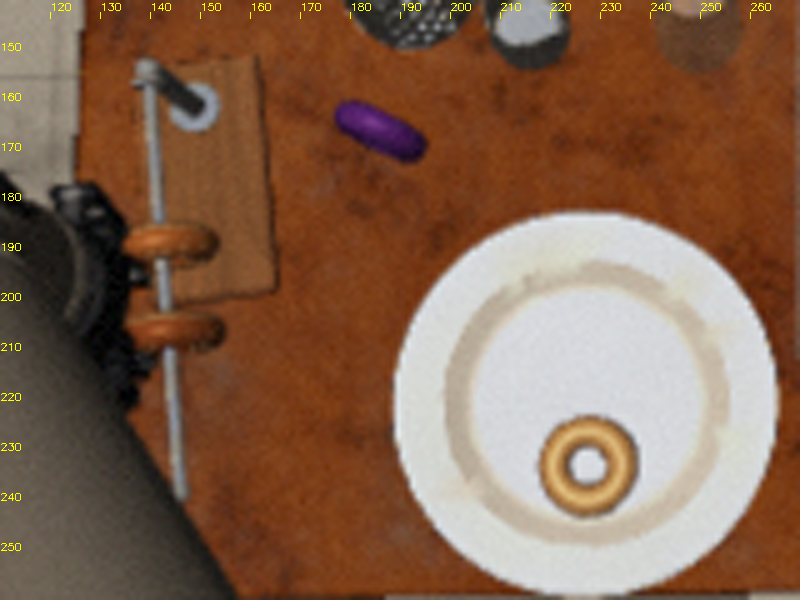

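Emit:
arm_command:
  series:
    - [42, [0, -3, 15], 0]
    - [42, [0, -3, 30], 0]
    - [42, [0, -3, 42], 0]
    - [42, [0, -3, 50], 0]
    - [42, [0, -3, 50], 0]
    - [10, [0, -3, 50], 0]
    - [10, [0, -3, 50], 0]
    - [10, [0, -3, 50], 0]

```text
t: 12.62
eef_pos: [0.5234, 0.21, 0.1533]
tool_rot: [-0.0, 0.998, 0.056, 0.001]
contact_force: [0.1, 0.0, 1.1]
gripper_width: 0.241
```

Emit:
arm_command:
  series:
    - [10, [0, 0, 0], 0]
    - [10, [0, 0, 0], 0]
    - [10, [0, 0, 0], 0]

```text
t: 13.0
eef_pos: [0.5233, 0.2099, 0.1532]
tool_rot: [-0.0, 0.998, 0.056, 0.0]
contact_force: [0.6, 0.2, 3.1]
gripper_width: 0.238
```

Run:
```python
from h import *
s=read_camera("side")
go((.393,.194,.16),yaw=.112)
crop(s,150,180,110,90,7,"pics/s9.png")
```

```text
t 13.05 p [0.5233 0.21   0.1532] yaw 0.112 w 0.244 F [1.  1.1 3.6] q [-0.01  0.48 -0.62  1.88  0.35  0.89 -0.69]
 -> (0.393, 0.194, 0.16) d(mm) [-131.3    1.3   -7. ] n>=2.1 roll -0.000
```

View pics/s9.png

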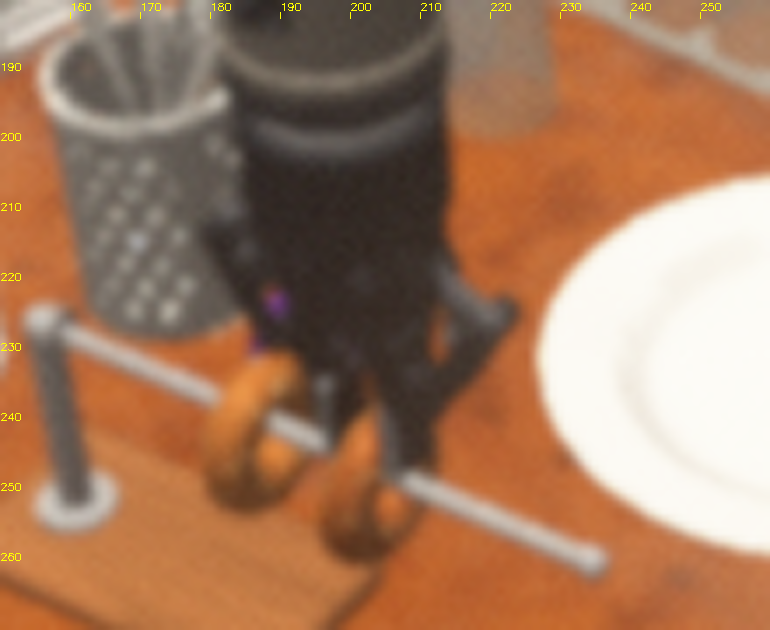

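Gripped squarely (20.5 mm). Lift 6.5 mm and pull 131 mm along the rod.

Emit:
arm_command:
  series:
    - [10, [0, 0, -4], 0]
    - [10, [0, 0, -6.5], 0]
    - [10, [-15, 0, -6.5], 0]
    - [10, [-32, 0, -6.5], 0]
    - [10, [-50, 0, -6.5], 0]
    - [10, [-68, 0, -6.5], 0]
    - [10, [-86, 0, -6.5], 0]
    - [10, [-100, 0, -6.5], 0]

```text
t: 14.05
eef_pos: [0.4219, 0.1982, 0.1592]
tool_rot: [0.0, 0.998, 0.056, -0.0]
contact_force: [-0.6, 0.6, -1.5]
gripper_width: 0.239
```

Emit:
arm_command:
  series:
    - [10, [-15, 0, 0], 0]
    - [10, [-28, 0, 0], 0]
    - [10, [-32, 0, 0], 0]
    - [10, [-32, 0, 0], 0]

```text
t: 14.55
eef_pos: [0.3919, 0.195, 0.1594]
tool_rot: [-0.0, 0.998, 0.056, 0.0]
contact_force: [-0.1, -1.2, -0.9]
gripper_width: 0.238
```

Run:
```python
from h import *
s=read_camera("side");t=read_camera("top")
go((.543,-.01,.16),yaw=0)
crop(s,150,180,110,90,7,"pics/s10.png")
crop(t,110,140,160,120,5,"pics/t10.png")
```

```text
t 14.65 p [0.3923 0.1951 0.1594] yaw 0.112 w 0.243 F [ 0.2  0.5 -0.9] q [ 0.01  0.28 -0.7   2.15  0.26  0.79 -0.74]
 -> (0.543, -0.01, 0.16) d(mm) [126.9 220.6  -0.6] n>=4.1 roll 0.112
```

View pics/s10.png

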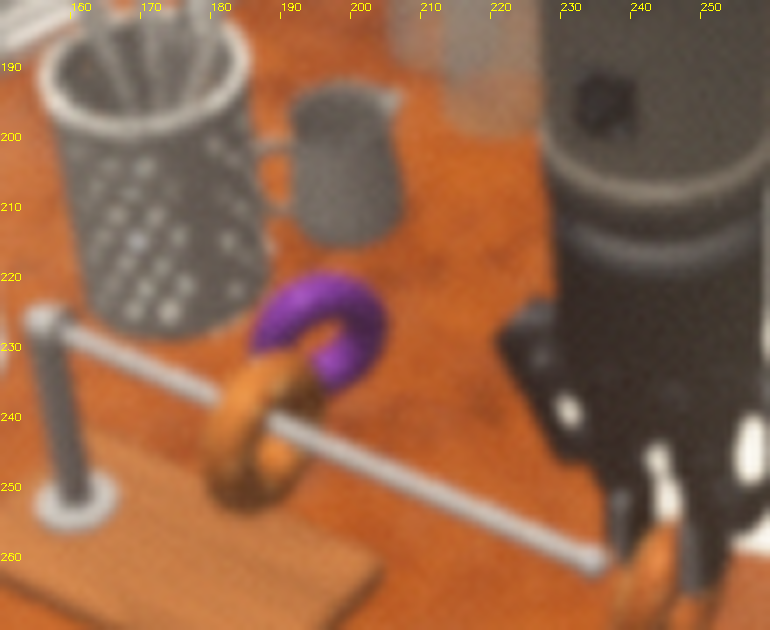

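View pics/t10.png

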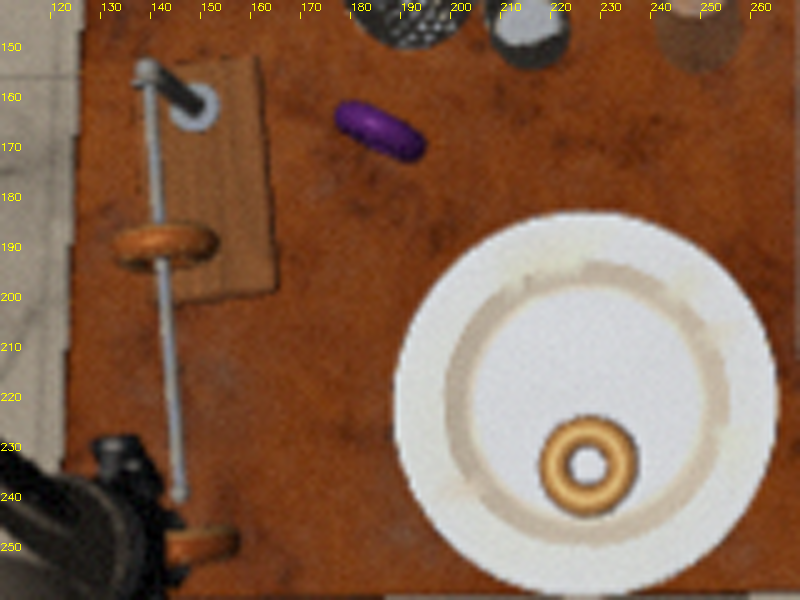

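Emit:
arm_command:
  series:
    - [10, [-1, 25, -5], 0]
    - [10, [8, 60, -10], 0]
    - [10, [25, 95, -12], 0.02]
    - [10, [50, 130, -12], 0.05]
    - [10, [78, 165, -12], 0.08]
    - [10, [105, 195, -12], 0.11]
    - [10, [124, 218, -12], 0.112]
    - [10, [124, 220, -10], 0.112]

```text
t: 15.65
eef_pos: [0.5414, -0.012, 0.169]
tool_rot: [-0.0, 1.0, -0.002, 0.0]
contact_force: [-0.0, 0.2, -1.0]
gripper_width: 0.241
```

Emit:
arm_command:
  series:
    - [10, [0, 0, 20], 0]
    - [10, [0, 0, 45], 0]
    - [10, [0, 0, 65], 0]
    - [10, [0, 0, 78], 0]
    - [10, [0, 0, 84], 0]
    - [10, [0, 0, 84], 0]

```text
t: 16.4
eef_pos: [0.5396, -0.0096, 0.0853]
tool_rot: [-0.0, 1.0, 0.0, -0.0]
contact_force: [-0.6, 0.9, -0.9]
gripper_width: 0.24
```

Run:
```python
from h import *
s=read_camera("side")
go((.543,-.009,.0775),yaw=0)
crop(s,200,160,120,110,6,"pics/s11.png")
```

```text
t 16.45 p [ 0.5399 -0.0096  0.0857] yaw 0.000 w 0.238 F [ 0.   0.1 -1.2] q [ 0.29  0.52 -0.48  1.98  0.36  0.72 -0.42]
 -> (0.543, -0.009, 0.0775) d(mm) [ 3.1 -0.6  8.2] n>=0.1 roll 0.000
```

View pics/s11.png

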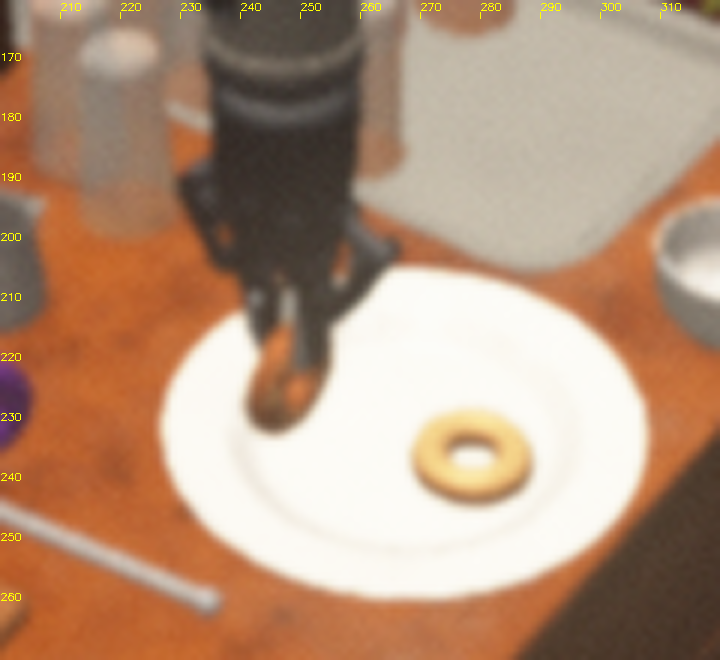

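Emit:
arm_command:
  series:
    - [10, [0, 0, 4], 0]
    - [10, [0, 0, 7], 0]
    - [10, [0, 0, 9], 0]
    - [10, [0, 0, 9.5], 0]
    - [10, [0, 0, 9.5], 0]

```text
t: 17.08
eef_pos: [0.5398, -0.0097, 0.0767]
tool_rot: [0.0, 1.0, -0.0, 0.0]
contact_force: [-2.0, 0.4, 9.1]
gripper_width: 0.234
```

Emit:
arm_command:
  series:
    - [28, [0, 0, -0.5], 0]
    - [28, [0, 0, -0.5], 0]
    - [28, [0, 0, -0.5], 0]
    - [28, [-7, 0, -0.5], 0]
    - [28, [-14, 0, -0.5], 0]
    - [28, [-21, 0, -0.5], 0]
    - [28, [-25, 0, -0.5], 0]
    - [28, [-25, 0, -0.5], 0]

```text
t: 18.08
eef_pos: [0.5141, -0.0099, 0.0764]
tool_rot: [0.0, 1.0, -0.0, -0.0]
contact_force: [-2.0, -0.8, 1.4]
gripper_width: 0.333
```

Run:
```python
from h import *
s=read_camera("side")
go((.483,-.0455,.08),yaw=0)
crop(s,200,160,120,110,6,"pics/s12.png")
```

```text
t 18.12 p [ 0.5144 -0.0099  0.0764] yaw -0.000 w 0.328 F [-0.8 -0.5  1.8] q [ 0.29  0.5  -0.48  2.05  0.37  0.68 -0.43]
 -> (0.483, -0.0455, 0.08) d(mm) [-31.4  35.6  -3.6] n>=0.8 roll -0.000
```

View pics/s12.png

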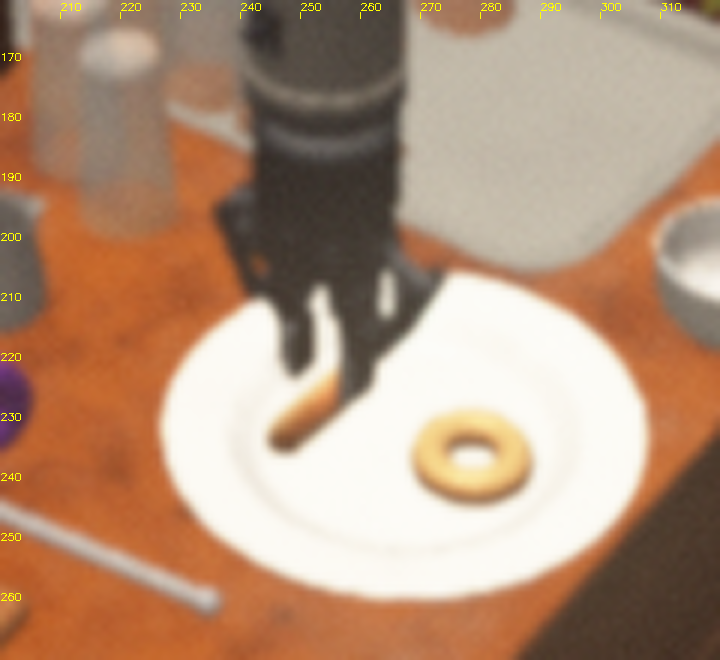

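Emit:
arm_command:
  series:
    - [40, [0, 0, 3], 0]
    - [50, [0, 0, 6], 0]
    - [60, [0, 0, 9], 0]
    - [70, [-4, 0, 11], 0]
    - [80, [-8, 0, 12], 0]
    - [80, [-8, 0, 12], 0]
    - [80, [-8, 0, 12], 0]
    - [80, [-8, 0, 12], 0]

```text
t: 19.12
eef_pos: [0.5068, -0.0098, 0.0644]
tool_rot: [0.0, 1.0, -0.0, 0.0]
contact_force: [-0.1, 0.1, 0.3]
gripper_width: 0.941
```

Emit:
arm_command:
  series:
    - [80, [0, 0, -50], 0]
    - [60, [5, 0, -100], 0]
    - [44, [15, -25, -145], 0]
    - [42, [28, -80, -170], -0.03]
    - [42, [40, -130, -170], -0.06]
    - [42, [55, -175, -168], -0.09]
    - [42, [66, -212, -155], -0.112]
    - [42, [71, -225, -140], -0.112]

```text
t: 20.12
eef_pos: [0.5775, 0.2181, 0.204]
tool_rot: [-0.001, 0.998, 0.058, 0.0]
contact_force: [-0.2, -0.5, -0.6]
gripper_width: 0.49
```

Run:
```python
from h import *
s=read_camera("side");t=read_camera("top")
go((.5792,.215,.153),yaw=.112)
crop(s,150,170,150,100,5,"pics/s13.png")
crop(t,110,140,160,120,5,"pics/t13.png")
```

```text
t 20.23 p [0.5765 0.2156 0.2021] yaw 0.113 w 0.491 F [-1.3 -0.3 -0.3] q [-0.    0.5  -0.62  1.71  0.33  1.04 -0.62]
 -> (0.5792, 0.215, 0.153) d(mm) [ 2.8  0.8 49.1] n>=0.8 roll 0.001
```

View pics/s13.png

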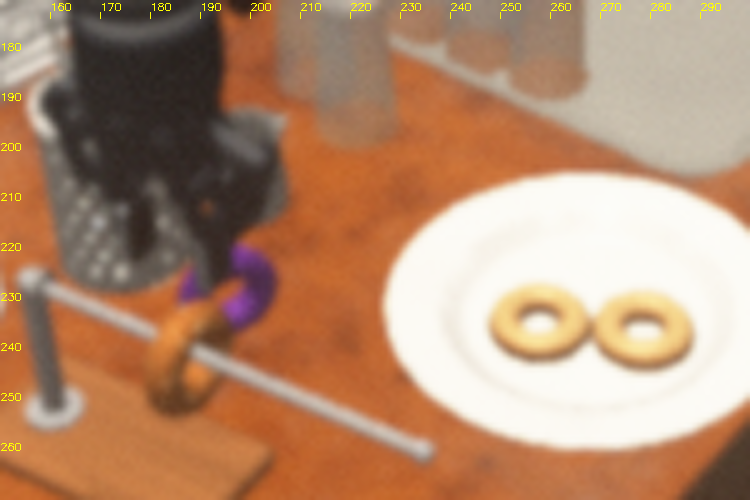

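View pics/t13.png

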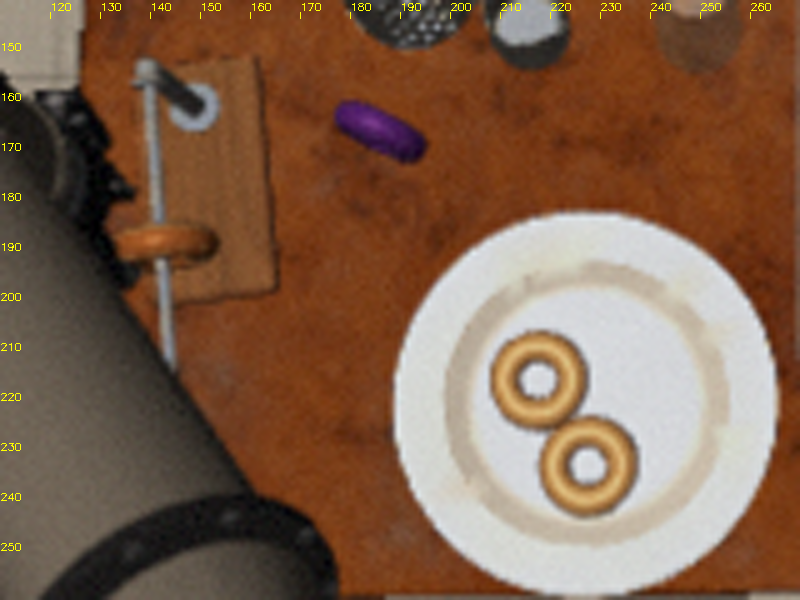

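Emit:
arm_command:
  series:
    - [42, [1, 0, 15], 0]
    - [42, [1, 0, 30], 0]
    - [42, [1, 0, 42], 0]
    - [42, [1, 0, 48], 0]
    - [42, [1, 0, 48], 0]
    - [10, [1, 0, 48], 0]
    - [10, [1, 0, 48], 0]
    - [10, [1, 0, 48], 0]

```text
t: 21.22
eef_pos: [0.579, 0.2156, 0.157]
tool_rot: [-0.0, 0.998, 0.056, 0.001]
contact_force: [0.1, 0.6, 2.8]
gripper_width: 0.234
```

Emit:
arm_command:
  series:
    - [10, [0, 0, 0], 0]
    - [10, [0, 0, 0], 0]
    - [10, [0, 0, 0], 0]

```text
t: 21.6
eef_pos: [0.579, 0.2156, 0.1568]
tool_rot: [-0.0, 0.998, 0.056, 0.001]
contact_force: [0.8, 1.0, 5.9]
gripper_width: 0.23
```

Run:
```python
from h import *
s=read_camera("side")
go((.393,.194,.16),yaw=.112)
crop(s,150,180,110,90,7,"pics/s14.png")
```

```text
t 21.65 p [0.579  0.2156 0.1568] yaw 0.112 w 0.237 F [-0.1  0.5  5.2] q [-0.02  0.55 -0.6   1.75  0.37  0.95 -0.65]
 -> (0.393, 0.194, 0.16) d(mm) [-187.3    0.7   -3.4] n>=3.0 roll -0.000
```

View pics/s14.png

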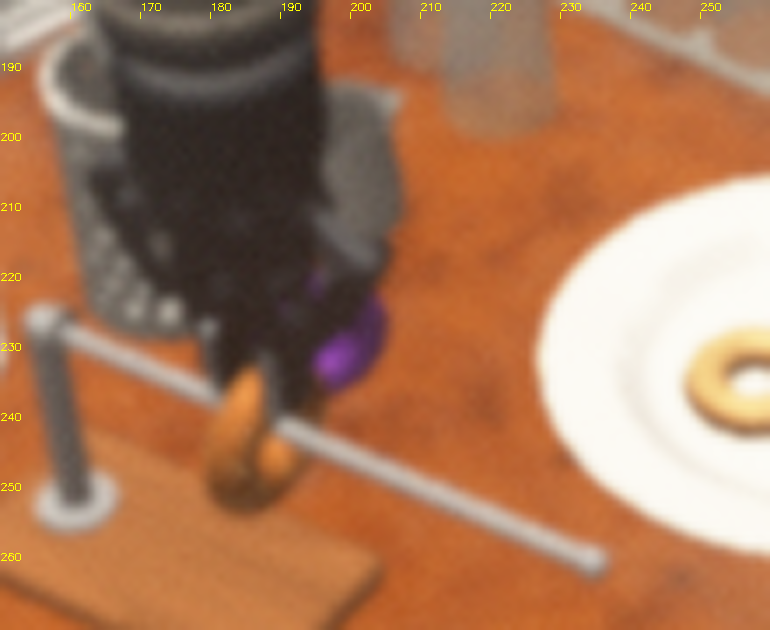

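Emit:
arm_command:
  series:
    - [10, [0, 0, -4], 0]
    - [10, [0, 0, -6.5], 0]
    - [10, [-15, 0, -6.5], 0]
    - [10, [-33, 0, -6.5], 0]
    - [10, [-53, 0, -6.5], 0]
    - [10, [-73, 0, -6.5], 0]
    - [10, [-93, 0, -6.5], 0]
    - [10, [-113, 0, -6.5], 0]

```text
t: 22.65
eef_pos: [0.4643, 0.2022, 0.1625]
tool_rot: [0.0, 0.998, 0.056, -0.0]
contact_force: [-0.3, -0.5, 0.0]
gripper_width: 0.228
```

Emit:
arm_command:
  series:
    - [10, [-20, 0, 0], 0]
    - [10, [-40, 0, 0], 0]
    - [10, [-58, 0, 0], 0]
    - [10, [-70, 0, 0], 0]
    - [10, [-74, 0, 0], 0]
    - [10, [-74, 0, 0], 0]

```text
t: 23.4
eef_pos: [0.393, 0.1945, 0.1629]
tool_rot: [-0.0, 0.998, 0.056, 0.0]
contact_force: [0.8, -0.2, -0.8]
gripper_width: 0.234
```

Run:
```python
from h import *
s=read_camera("side");t=read_camera("top")
go((.54,-.082,.17),yaw=0)
crop(s,150,180,110,90,7,"pics/s15.png")
crop(t,110,140,160,120,5,"pics/t15.png")
```

```text
t 23.50 p [0.3933 0.1945 0.1629] yaw 0.112 w 0.229 F [-0.1  0.2 -0.2] q [ 0.02  0.28 -0.7   2.14  0.25  0.8  -0.73]
 -> (0.54, -0.082, 0.17) d(mm) [115.  291.1  -7.2] n>=5.0 roll 0.112
```

View pics/s15.png

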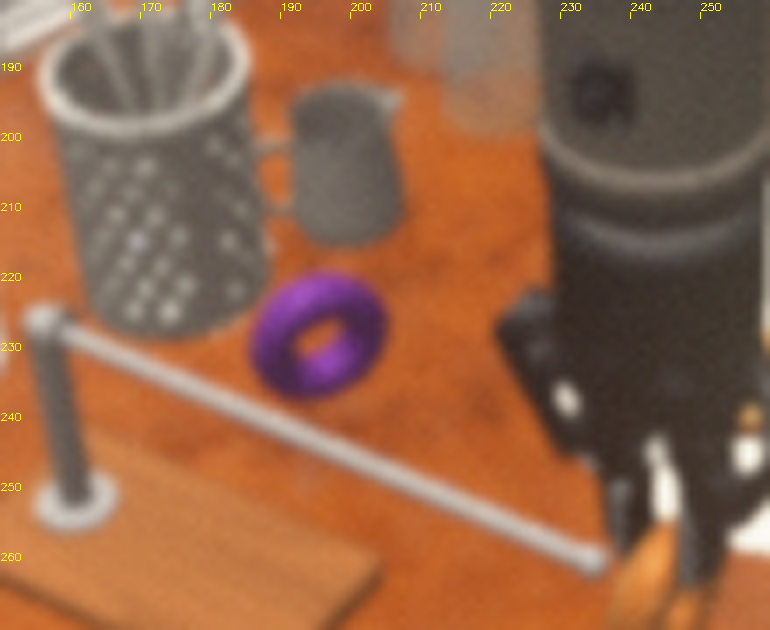

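View pics/t15.png

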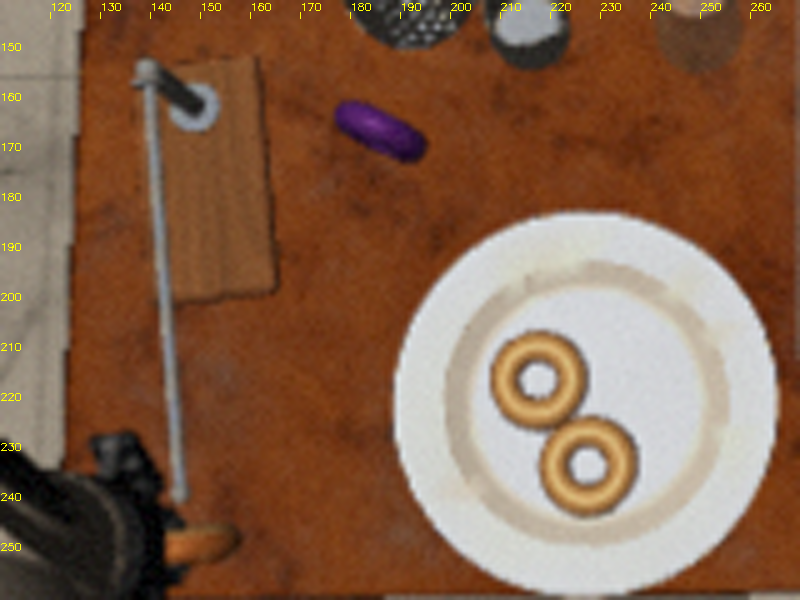

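Emit:
arm_command:
  series:
    - [10, [-1, 25, -5], 0]
    - [10, [8, 62, -8], 0]
    - [10, [25, 102, -10], 0.02]
    - [10, [45, 142, -10], 0.04]
    - [10, [65, 182, -10], 0.06]
    - [10, [85, 222, -10], 0.08]
    - [10, [103, 260, -10], 0.1]
    - [10, [115, 288, -10], 0.112]

```text
t: 24.5
eef_pos: [0.5405, -0.0812, 0.1725]
tool_rot: [0.0, 1.0, -0.001, 0.0]
contact_force: [-0.6, -0.5, -1.0]
gripper_width: 0.229
```

Emit:
arm_command:
  series:
    - [10, [0, 2, 10], 0]
    - [10, [0, 2, 35], 0]
    - [10, [0, 2, 58], 0]
    - [10, [0, 2, 74], 0]
    - [10, [0, 2, 83], 0]
    - [10, [0, 2, 86], 0]
    - [10, [0, 2, 86], 0]

```text
t: 25.38
eef_pos: [0.5395, -0.0809, 0.0871]
tool_rot: [0.0, 1.0, 0.0, 0.0]
contact_force: [-0.2, 0.2, -1.3]
gripper_width: 0.232
```

Run:
```python
from h import *
s=read_camera("side")
go((.54,-.082,.0805),yaw=0)
crop(s,200,160,120,110,6,"pics/s16.png")
```

```text
t 25.43 p [ 0.5397 -0.0809  0.0873] yaw -0.000 w 0.233 F [ 0.   0.1 -1. ] q [ 0.4   0.52 -0.46  1.97  0.34  0.73 -0.27]
 -> (0.54, -0.082, 0.0805) d(mm) [0.3 1.1 6.8] n>=0.1 roll -0.000
```

View pics/s16.png

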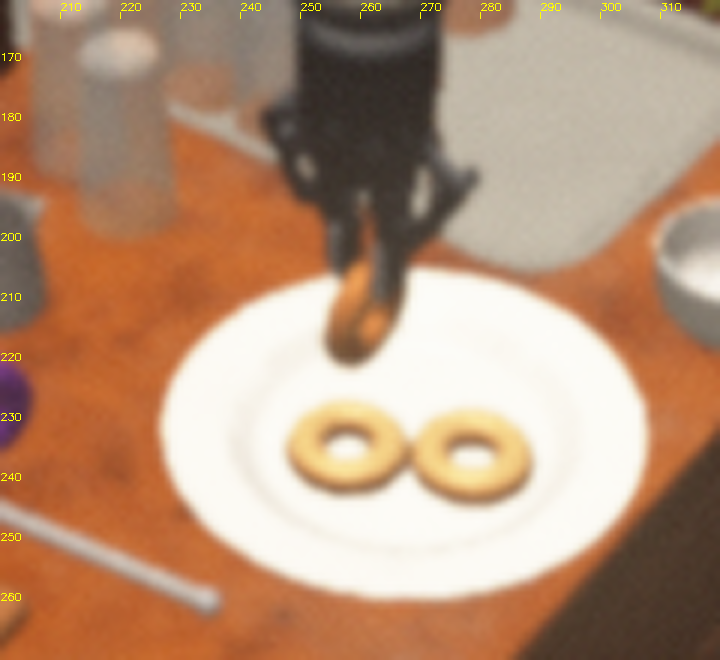

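Emit:
arm_command:
  series:
    - [10, [0, 0, 3], 0]
    - [10, [0, 0, 5.5], 0]
    - [10, [0, 0, 7.5], 0]
    - [10, [0, 0, 8], 0]
    - [10, [0, 0, 8], 0]

```text
t: 26.05
eef_pos: [0.5397, -0.081, 0.0802]
tool_rot: [0.0, 1.0, -0.0, 0.0]
contact_force: [-3.3, 0.2, 13.9]
gripper_width: 0.229
```

Emit:
arm_command:
  series:
    - [28, [0, 0, 0], 0]
    - [28, [0, 0, 0], 0]
    - [28, [0, 0, 2], 0]
    - [28, [-7, 0, 3], 0]
    - [28, [-14, 0, 3], 0]
    - [28, [-21, 0, 3], 0]
    - [28, [-25, 0, 3], 0]
    - [28, [-25, 0, 3], 0]

```text
t: 27.05
eef_pos: [0.5137, -0.0811, 0.0759]
tool_rot: [0.0, 1.0, -0.0, -0.0]
contact_force: [0.2, 0.5, 1.1]
gripper_width: 0.326
```

Run:
```python
from h import *
s=read_camera("side")
go((.483,-.0455,.08),yaw=0)
crop(s,200,160,120,110,6,"pics/s17.png")
```

```text
t 27.10 p [ 0.514  -0.081   0.0759] yaw -0.000 w 0.332 F [-1.4  0.1  1.2] q [ 0.41  0.51 -0.46  2.03  0.35  0.68 -0.28]
 -> (0.483, -0.0455, 0.08) d(mm) [-31.  -35.5  -4.1] n>=0.8 roll -0.000
```

View pics/s17.png

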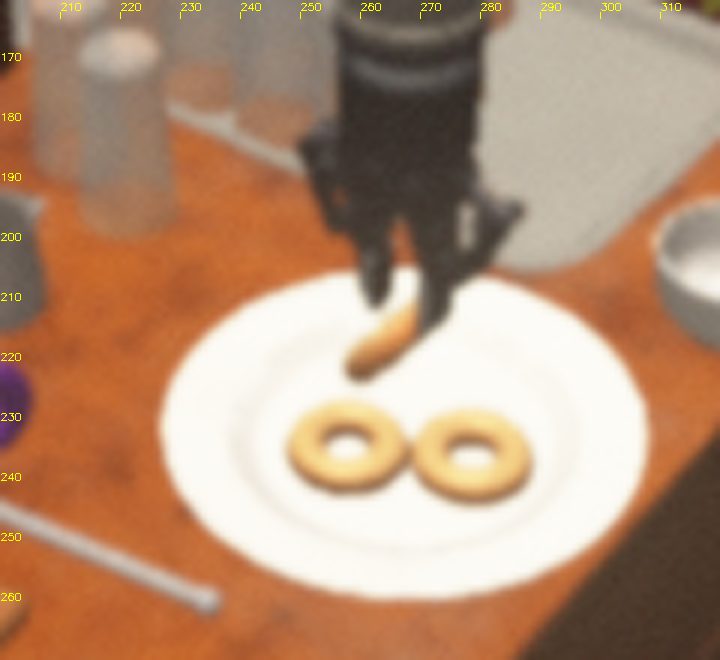

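Emit:
arm_command:
  series:
    - [40, [0, 0, 3], 0]
    - [50, [0, 0, 6], 0]
    - [60, [0, 0, 9], 0]
    - [70, [-4, 0, 11], 0]
    - [80, [-8, 0, 12], 0]
    - [80, [-8, 0, 12], 0]
    - [80, [-8, 0, 12], 0]
    - [80, [-8, 0, 12], 0]

```text
t: 28.1
eef_pos: [0.5064, -0.081, 0.0639]
tool_rot: [0.0, 1.0, -0.0, 0.0]
contact_force: [-1.4, -0.6, -0.2]
gripper_width: 0.936
```

Emit:
arm_command:
  series:
    - [80, [0, 0, -40], 0]
    - [80, [5, 0, -90], 0]
    - [60, [15, 15, -145], 0]
    - [50, [20, 60, -195], 0]
    - [50, [20, 110, -215], 0]
    - [50, [15, 140, -215], 0]
    - [50, [10, 150, -215], 0]
    - [50, [10, 150, -215], 0]

```text
t: 29.1
eef_pos: [0.5156, -0.2305, 0.2783]
tool_rot: [-0.0, 1.0, -0.0, -0.001]
contact_force: [0.1, 0.9, -0.3]
gripper_width: 0.589
```

Run:
```python
from h import *
s=read_camera("side");t=read_camera("top")
go((.393,-.36,.26),yaw=0)
crop(s,200,130,160,140,5,"pics/s18.png")
crop(t,180,170,160,110,5,"pics/t18.png")
crop(s,320,150,35,60,10,"pics/s18d.png")
crop(t,305,230,40,30,18,"pics/t18d.png")
```

```text
t 29.20 p [ 0.5164 -0.2289  0.2785] yaw 0.002 w 0.585 F [-0.1 -0.1  0.5] q [ 0.7   0.31 -0.49  1.76  0.16  1.11  0.17]
 -> (0.393, -0.36, 0.26) d(mm) [-123.7  130.8   18.4] n>=2.9 roll 0.002
```

View pics/s18.png

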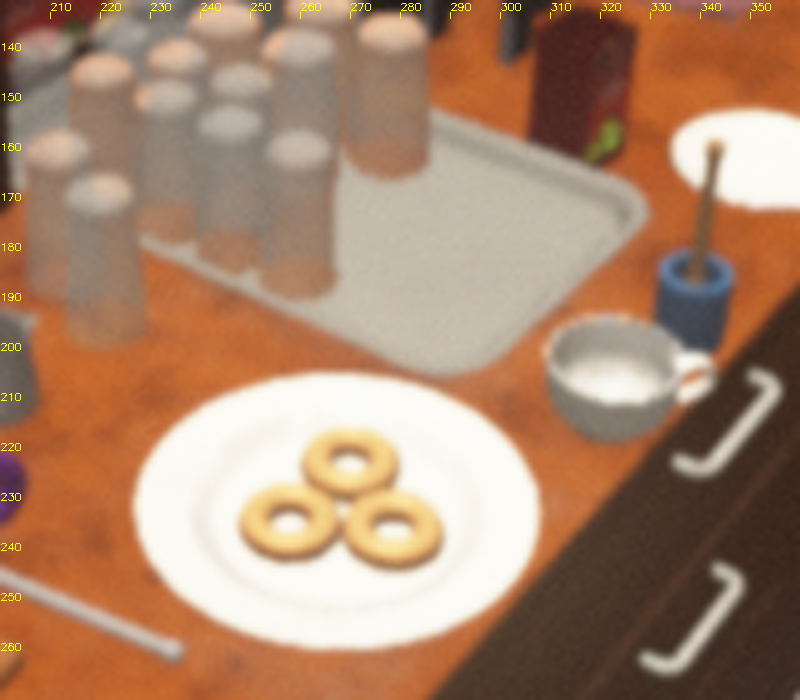

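View pics/t18.png

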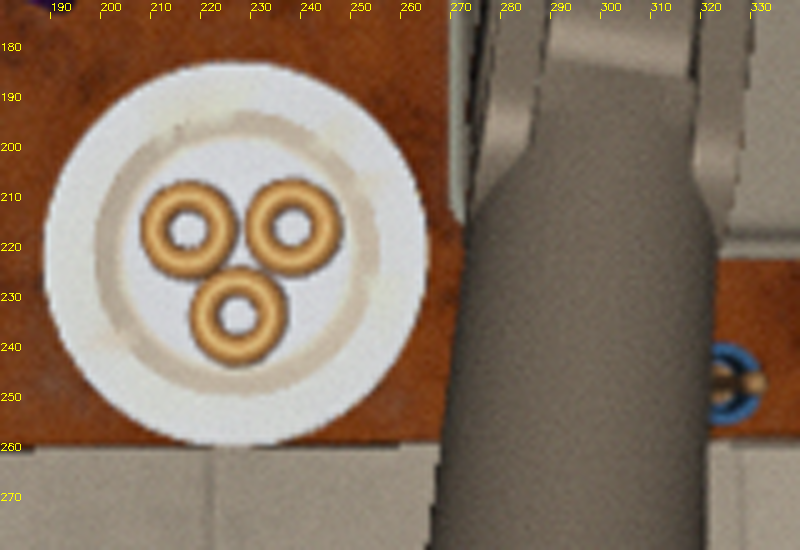

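View pics/s18d.png

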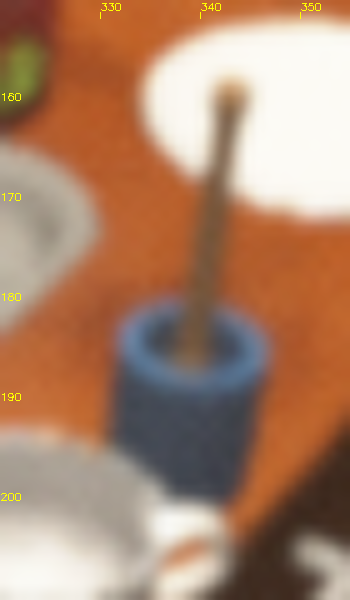

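View pics/t18d.png

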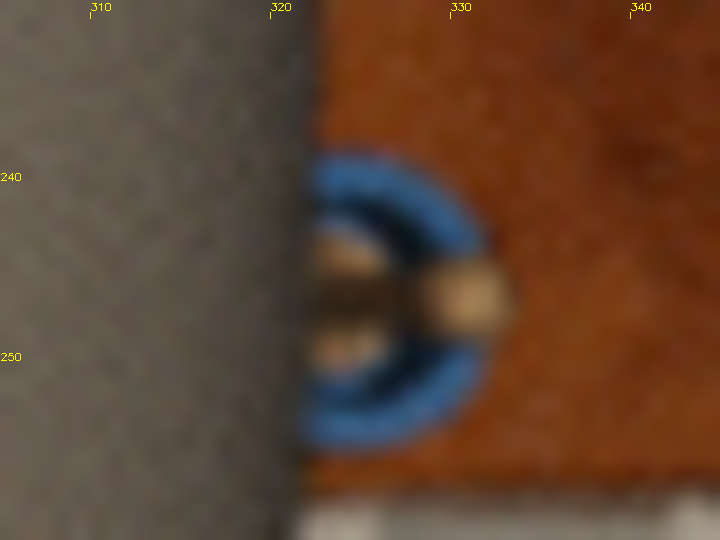

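All three bagels lie flat in a triangle on the plate; the dipper knob is at side (342.8,159) and top (331,246.7), and the crock is at side (338,184).

Run:
```python
from h import *
np.set_printoptions(precision=4,suppress=True)
print("knob",tri((342.8,159.2),(331,246.7)))
c0=np.array([.3928,-.3603])
print("proj axis",proj("side",[[*c0,.062],[*c0,.168],[*c0,.174]]),proj("top",[[*c0,.062],[*c0,.168],[*c0,.174]]))
# side crock rim centre from crop: x 331.5..346.5, y 180.5..189
print(atz("side",[(339.0,184.6)],.062))
print("head", atz("top",[(324.0,246.8)],.045))
```

```text
knob (array([ 0.3937, -0.3617,  0.1668]), np.float64(0.0029202122536948587))
proj axis [[339.5697 184.1884]
 [343.3464 159.1673]
 [343.5701 157.6839]] [[323.9908 246.59  ]
 [330.3977 246.5744]
 [330.7974 246.5734]]
[[ 0.3933 -0.3568  0.062 ]]
head [[ 0.3921 -0.3633  0.045 ]]
```

Emit:
arm_command:
  series:
    - [50, [-35, 38, 5], 0]
    - [50, [-75, 80, 10], 0]
    - [50, [-110, 120, 15], 0]
    - [50, [-124, 132, 18], 0]
    - [50, [-124, 132, 18], 0]
    - [50, [-124, 132, 18], 0]

```text
t: 29.95
eef_pos: [0.3942, -0.3609, 0.2611]
tool_rot: [-0.0, 1.0, 0.002, 0.001]
contact_force: [0.3, -0.5, 0.1]
gripper_width: 0.586
```

Run:
```python
from h import *
s=read_camera("side")
go((.393,-.361,.2),(.393,-.361,.128),yaw=0)
crop(s,310,120,60,90,7,"pics/s19.png")
```

```text
t 30.00 p [ 0.3942 -0.361   0.2611] yaw 0.004 w 0.581 F [-0.  -0.5 -0.4] q [ 0.97  0.26 -0.41  1.85  0.12  1.05  0.52]
 -> (0.393, -0.361, 0.2) d(mm) [-1.3  0.1 61.1] n>=1.0 roll 0.004
 -> (0.393, -0.361, 0.128) d(mm) [-1.400e+00  1.000e-01  1.331e+02] n>=2.1 roll 0.004
```

View pics/s19.png

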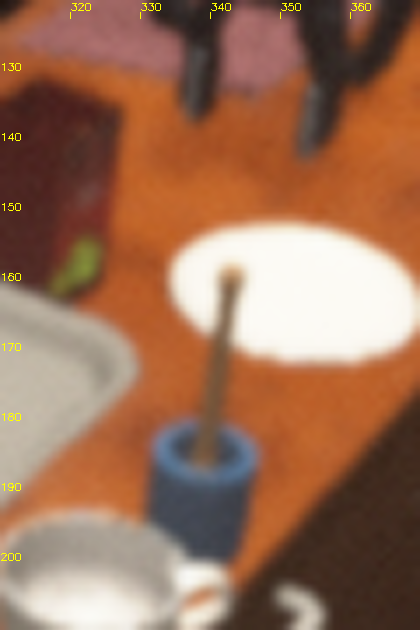

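Emit:
arm_command:
  series:
    - [50, [-1, 0, 30], 0.004]
    - [50, [-1, 0, 60], 0.004]
    - [50, [-1, 0, 90], 0.004]
    - [50, [-1, 0, 115], 0.004]
    - [50, [-1, 0, 130], 0.004]
    - [50, [-1, 0, 133], 0.004]
    - [50, [-1, 0, 133], 0.004]

```text
t: 30.88
eef_pos: [0.3919, -0.3629, 0.1284]
tool_rot: [0.0, 1.0, -0.002, 0.0]
contact_force: [-0.1, 0.1, 0.2]
gripper_width: 0.584
```

Emit:
arm_command:
  series:
    - [0, [0, 0, 0], 0]
    - [0, [0, 0, 0], 0]
    - [0, [0, 0, 0], 0]
    - [0, [0, 0, 0], 0]
    - [0, [0, 0, 0], 0]
    - [0, [0, 0, 0], 0]
    - [0, [0, 0, 0], 0]

```text
t: 31.75
eef_pos: [0.3915, -0.3633, 0.1283]
tool_rot: [0.0, 1.0, -0.002, 0.0]
contact_force: [-1.0, -0.5, 5.6]
gripper_width: 0.109
```

Run:
```python
from h import *
s=read_camera("side");t=read_camera("top")
go((.393,-.361,.24),yaw=0)
crop(s,300,120,70,90,6.5,"pics/s20.png")
crop(t,180,170,160,110,5,"pics/t20.png")
```

```text
t 31.85 p [ 0.3915 -0.3633  0.1283] yaw -0.004 w 0.116 F [-0.   1.3  5.8] q [ 0.93  0.43 -0.37  1.98  0.22  0.77  0.43]
 -> (0.393, -0.361, 0.24) d(mm) [   1.6   -2.2 -111.7] n>=1.8 roll -0.004
```

View pics/s20.png

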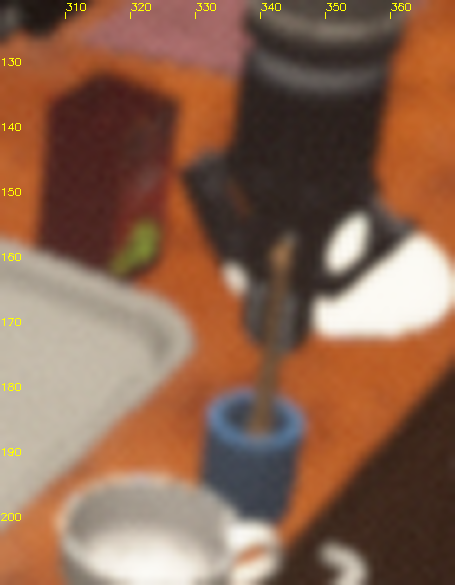

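View pics/t20.png

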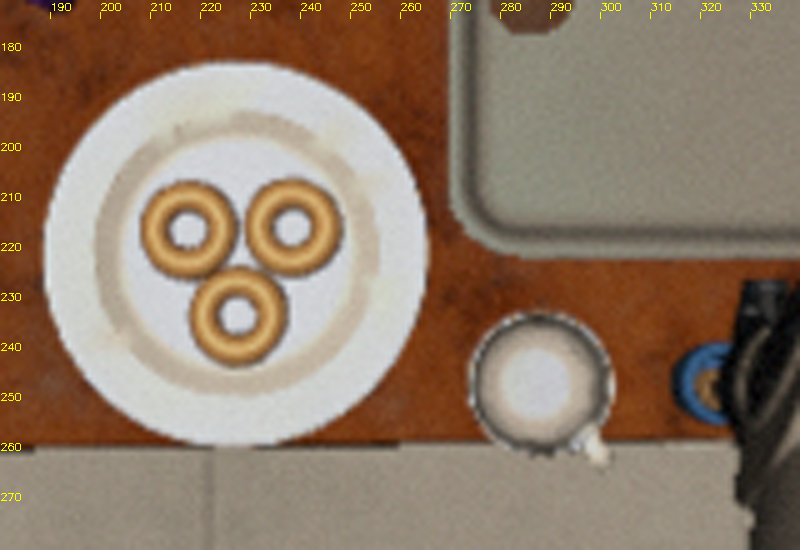

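Emit:
arm_command:
  series:
    - [0, [0, 0, -15], 0]
    - [0, [0, 0, -35], 0]
    - [0, [0, 0, -60], 0]
    - [0, [0, 0, -82], 0]
    - [0, [0, 0, -92], 0]
    - [0, [0, 0, -92], 0]

```text
t: 32.6
eef_pos: [0.3913, -0.3631, 0.2204]
tool_rot: [0.0, 1.0, -0.002, 0.0]
contact_force: [-0.6, 1.1, -0.6]
gripper_width: 0.114
```

Run:
```python
from h import *
s=read_camera("side")
go((.3948,-.2453,.22),(.3948,-.2453,.14),yaw=0)
crop(s,290,100,80,120,5,"pics/s21.png")
```

```text
t 32.65 p [ 0.3909 -0.3628  0.2196] yaw -0.004 w 0.115 F [-0.9 -0.7 -0.5] q [ 0.97  0.31 -0.4   1.9   0.15  0.96  0.49]
 -> (0.3948, -0.2453, 0.22) d(mm) [   3.4 -117.5   -0.4] n>=1.9 roll -0.004
 -> (0.3948, -0.2453, 0.14) d(mm) [   3.4 -117.5   79.6] n>=2.3 roll -0.004
```

View pics/s21.png

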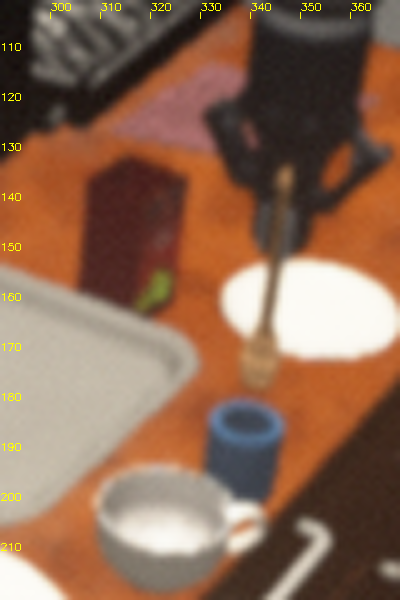

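Emit:
arm_command:
  series:
    - [0, [1, -20, 0], 0]
    - [0, [2, -50, 0], 0]
    - [0, [3, -80, 0], 0]
    - [0, [4, -105, 0], 0]
    - [0, [4, -118, 0], 0]
    - [0, [4, -118, 0], 0]
    - [0, [4, -118, 0], 0]

```text
t: 33.52
eef_pos: [0.3955, -0.2457, 0.2197]
tool_rot: [0.0, 1.0, -0.002, -0.0]
contact_force: [-0.5, 0.1, -0.1]
gripper_width: 0.117
```

Run:
```python
from h import *
s=read_camera("side")
go((.3948,-.2453,.14),yaw=0)
o=status.get_obs()["eef_pos"]
print(proj("side",[o-[0,0,.122],[.3948,-.2453,.058]]))
crop(s,280,100,80,120,5,"pics/s22.png")
```

```text
t 33.58 p [ 0.3955 -0.2458  0.2197] yaw -0.005 w 0.116 F [ 0.1 -0.4 -0.3] q [ 0.85  0.2  -0.48  2.04  0.12  0.92  0.3 ]
 -> (0.3948, -0.2453, 0.14) d(mm) [-0.7 -0.5 79.7] n>=1.3 roll -0.005
[[324.59763369 191.39659538]
 [323.54022711 200.85779633]]
```

View pics/s22.png

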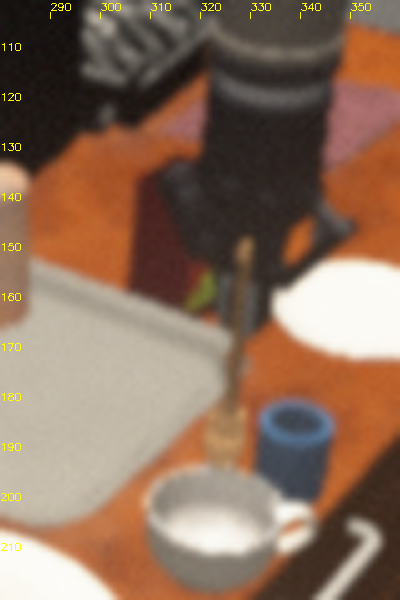

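Emit:
arm_command:
  series:
    - [0, [0, 0, 20], 0]
    - [0, [0, 0, 42], 0]
    - [0, [0, 0, 60], 0]
    - [0, [0, 0, 72], 0]
    - [0, [0, 0, 79], 0]
    - [0, [0, 0, 79], 0]
    - [0, [0, 0, 79], 0]
    - [0, [0, 0, 79], 0]

```text
t: 34.58
eef_pos: [0.396, -0.2452, 0.1413]
tool_rot: [0.0, 1.0, -0.002, 0.0]
contact_force: [0.0, -0.5, -1.1]
gripper_width: 0.113
```

Emit:
arm_command:
  series:
    - [0, [0, 0, 0], 0]
    - [0, [0, 0, 0], 0]
    - [0, [0, 0, 0], 0]
    - [0, [0, 0, 0], 0]
    - [0, [0, 0, 0], 0]
    - [0, [0, 0, 0], 0]
    - [0, [0, 0, 0], 0]
    - [0, [0, 0, 0], 0]

```text
t: 35.58
eef_pos: [0.3956, -0.245, 0.1408]
tool_rot: [-0.0, 1.0, -0.002, -0.0]
contact_force: [0.8, -0.4, -0.5]
gripper_width: 0.114
```

Run:
```python
from h import *
s=read_camera("side");t=read_camera("top")
go((.483,-.045,.225),yaw=0)
crop(s,200,130,160,140,5,"pics/s23.png")
crop(t,180,170,160,110,5,"pics/t23.png")
```

```text
t 35.67 p [ 0.3957 -0.245   0.1408] yaw -0.004 w 0.119 F [-0.4  0.2 -0.8] q [ 0.81  0.32 -0.45  2.12  0.2   0.75  0.22]
 -> (0.483, -0.045, 0.225) d(mm) [  86.5 -200.3  -84.2] n>=3.7 roll -0.004
```

View pics/s23.png

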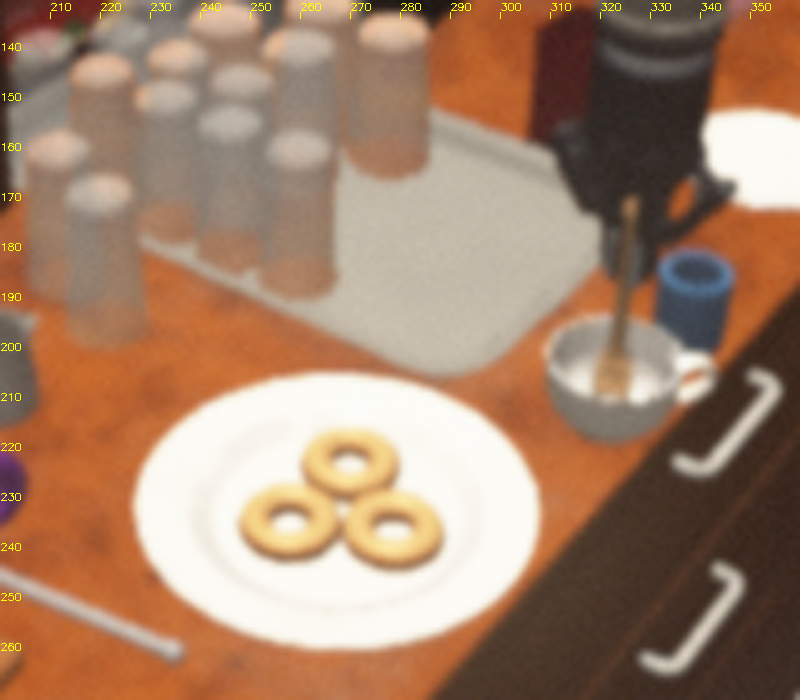

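View pics/t23.png

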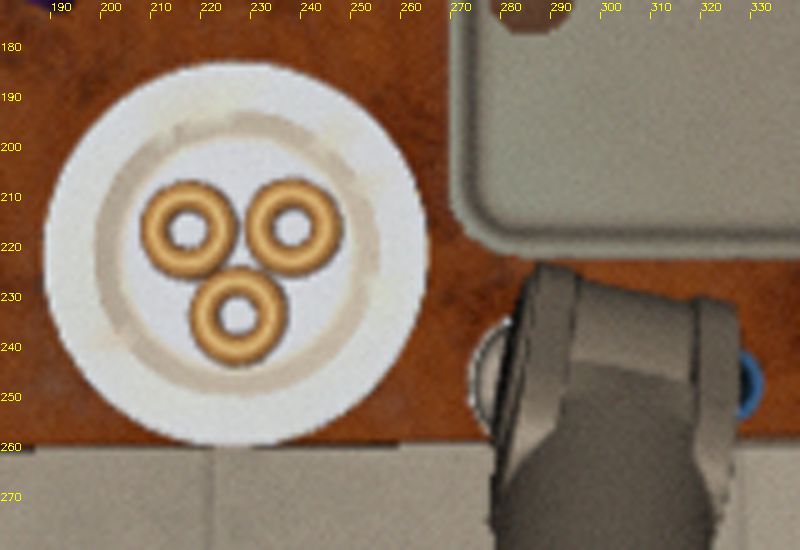

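Emit:
arm_command:
  series:
    - [0, [0, 0, -20], 0]
    - [0, [0, 0, -50], 0]
    - [0, [0, 0, -80], 0]
    - [0, [10, -20, -84], 0]
    - [0, [28, -60, -84], 0]
    - [0, [48, -105, -84], 0]
    - [0, [68, -150, -80], 0]
    - [0, [82, -190, -70], 0]

```text
t: 36.67
eef_pos: [0.4795, -0.0536, 0.2112]
tool_rot: [0.0, 1.0, -0.002, 0.001]
contact_force: [0.5, -0.0, -0.8]
gripper_width: 0.112
```

Emit:
arm_command:
  series:
    - [0, [4, -10, 8], 0]
    - [0, [4, -10, 14], 0]
    - [0, [4, -10, 14], 0]
    - [0, [4, -10, 14], 0]
    - [0, [4, -10, 14], 0]
    - [0, [4, -10, 14], 0]
    - [0, [4, -10, 14], 0]
    - [0, [4, -10, 14], 0]

```text
t: 37.67
eef_pos: [0.4825, -0.0453, 0.1969]
tool_rot: [0.0, 1.0, -0.002, 0.0]
contact_force: [0.5, -0.6, -0.8]
gripper_width: 0.114
```

Run:
```python
from h import *
s=read_camera("side")
go((.393,-.3625,.225),yaw=-.004)
crop(s,200,130,160,140,5,"pics/s24.png")
```

```text
t 37.73 p [ 0.4825 -0.0453  0.1968] yaw -0.004 w 0.120 F [-0.1 -0.1 -0.4] q [ 0.49  0.28 -0.61  2.02  0.21  0.9  -0.23]
 -> (0.393, -0.3625, 0.225) d(mm) [-88.2 317.5 -28.2] n>=5.3 roll 0.000
```

View pics/s24.png

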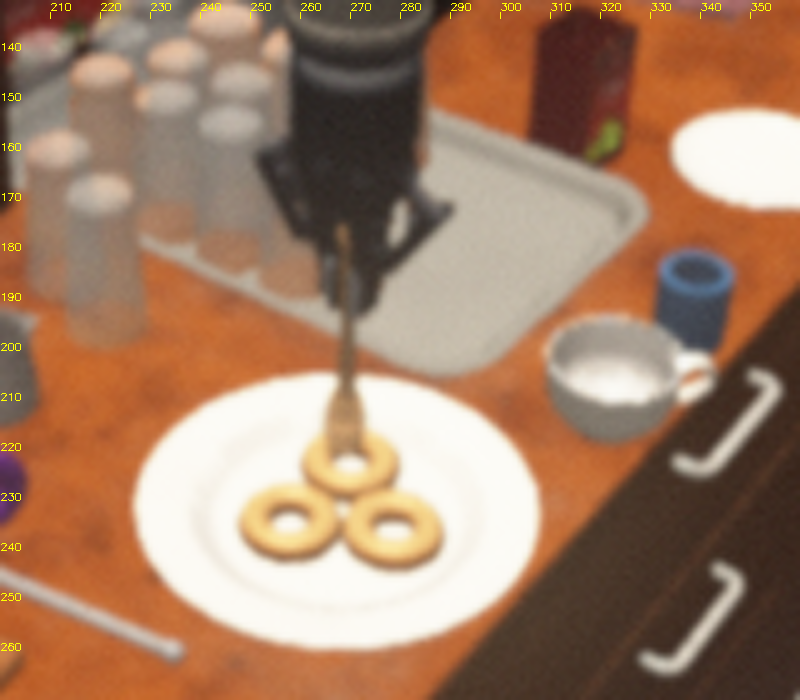

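Emit:
arm_command:
  series:
    - [0, [0, 0, 0], 0]
    - [0, [0, 0, 0], 0]
    - [0, [0, 0, 0], 0]
    - [0, [0, 0, 0], 0]
    - [0, [0, 0, 0], 0]
    - [0, [0, 0, 0], 0]
    - [0, [0, 0, 0], 0]
    - [0, [0, 0, 0], 0]

```text
t: 38.72
eef_pos: [0.4825, -0.0453, 0.1968]
tool_rot: [0.0, 1.0, -0.002, -0.0]
contact_force: [1.0, 0.4, -0.1]
gripper_width: 0.116
```

Emit:
arm_command:
  series:
    - [0, [0, 0, 0], 0]
    - [0, [0, 0, 0], 0]
    - [0, [0, 0, 0], 0]
    - [0, [0, 0, 0], 0]

```text
t: 39.22
eef_pos: [0.4825, -0.0453, 0.1968]
tool_rot: [0.0, 1.0, -0.002, 0.0]
contact_force: [-0.8, -0.1, -0.9]
gripper_width: 0.113
```

Emit:
arm_command:
  series:
    - [0, [-4, 15, -28], 0]
    - [0, [-16, 55, -30], 0]
    - [0, [-28, 100, -30], 0]
    - [0, [-40, 145, -30], 0]
    - [0, [-53, 190, -30], 0]
    - [0, [-66, 235, -30], 0]
    - [0, [-78, 280, -30], 0]
    - [0, [-87, 310, -30], 0]

```text
t: 40.22
eef_pos: [0.3931, -0.3573, 0.2267]
tool_rot: [0.0, 1.0, -0.003, -0.0]
contact_force: [0.3, 1.0, -0.4]
gripper_width: 0.121
```

Emit:
arm_command:
  series:
    - [0, [-2, 7, 0], 0]
    - [0, [-2, 7, 0], 0]
    - [0, [-2, 7, 0], 0]
    - [0, [-2, 7, 0], 0]

```text
t: 40.72
eef_pos: [0.3928, -0.3607, 0.2269]
tool_rot: [-0.0, 1.0, -0.001, 0.0]
contact_force: [0.2, 1.1, -0.2]
gripper_width: 0.113
```

Run:
```python
from h import *
s=read_camera("side");t=read_camera("top")
go((.392,-.362,.13),yaw=-.004)
o=status.get_obs()["eef_pos"];print(proj("side",[o-[0,0,.122]]))
crop(s,310,120,60,90,7,"pics/s25.png")
crop(t,300,220,60,50,11,"pics/t25.png")
```

```text
t 40.83 p [ 0.3926 -0.3612  0.2269] yaw -0.003 w 0.119 F [-0.5  1.1 -0.5] q [ 0.98  0.3  -0.42  1.89  0.15  0.98  0.49]
 -> (0.392, -0.362, 0.13) d(mm) [-0.6  0.8 96.9] n>=1.6 roll 0.001
[[341.22438163 174.22000061]]
```

View pics/s25.png

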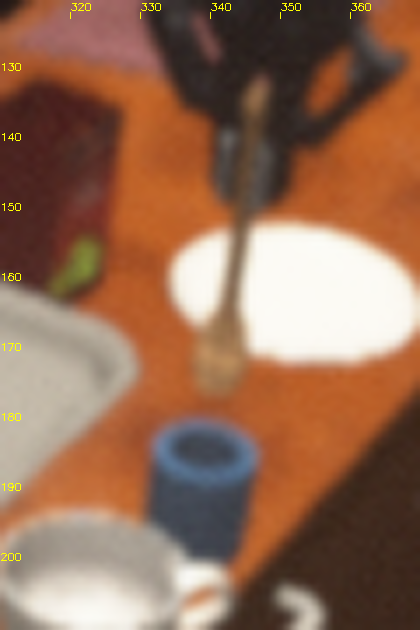

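View pics/t25.png

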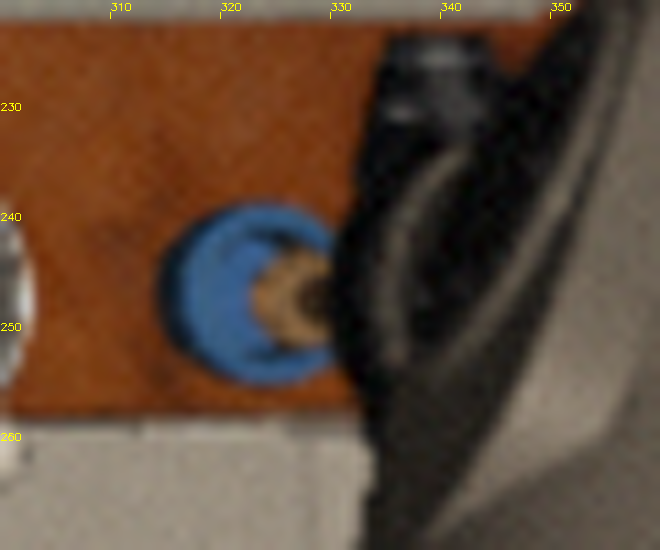

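Emit:
arm_command:
  series:
    - [0, [0, 1, 15], 0]
    - [0, [0, 1, 30], 0]
    - [0, [0, 1, 42], 0]
    - [0, [0, 1, 52], 0]
    - [0, [0, 1, 60], 0]
    - [0, [0, 1, 66], 0]
    - [0, [0, 1, 70], 0]
    - [0, [0, 1, 70], 0]

```text
t: 41.82
eef_pos: [0.3922, -0.3629, 0.1567]
tool_rot: [-0.0, 1.0, -0.002, -0.0]
contact_force: [-0.2, -0.4, -0.8]
gripper_width: 0.112
```

Emit:
arm_command:
  series:
    - [0, [0, 0, 8], 0]
    - [0, [0, 0, 16], 0]
    - [0, [0, 0, 22], 0]
    - [0, [0, 0, 26], 0]
    - [0, [0, 0, 26], 0]

```text
t: 42.45
eef_pos: [0.3921, -0.3628, 0.1304]
tool_rot: [-0.0, 1.0, -0.002, -0.0]
contact_force: [-0.6, 0.3, -1.2]
gripper_width: 0.116
```

Run:
```python
from h import *
s=read_camera("side")
go((.392,-.362,.128),yaw=-.004)
crop(s,310,120,60,90,7,"pics/s26.png")
```

```text
t 42.50 p [ 0.3922 -0.3629  0.1307] yaw -0.004 w 0.116 F [ 0.3  0.1 -0.8] q [ 0.95  0.43 -0.39  1.97  0.23  0.78  0.42]
 -> (0.392, -0.362, 0.128) d(mm) [-0.2 -0.9  2.7] n>=0.0 roll -0.000
```

View pics/s26.png

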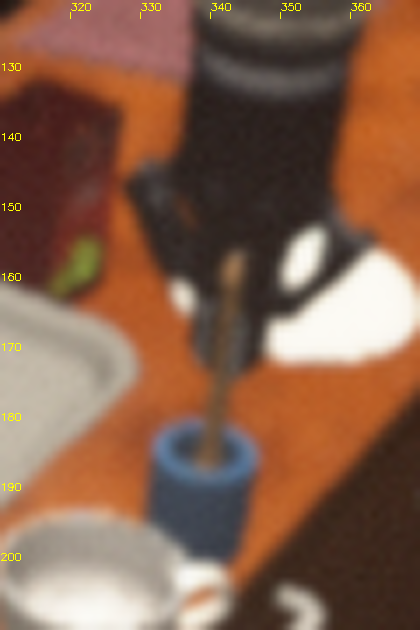

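The dipper is inside the crock, nearly on the floor. I'll lower until contact, then open and rise.

Emit:
arm_command:
  series:
    - [0, [0, 0, 1.5], 0]
    - [0, [0, 0, 3], 0]
    - [0, [0, 0, 3], 0]

```text
t: 42.88
eef_pos: [0.3926, -0.3632, 0.1283]
tool_rot: [0.0, 1.0, -0.002, 0.0]
contact_force: [-0.2, 0.3, 4.1]
gripper_width: 0.117
```

Emit:
arm_command:
  series:
    - [20, [0, 0, 0], 0]
    - [30, [0, 0, 0], 0]
    - [40, [0, 0, 0], 0]
    - [50, [0, 0, 0], 0]
    - [50, [0, 0, 0], 0]
    - [50, [0, 0, 0], 0]

```text
t: 43.62
eef_pos: [0.3922, -0.3629, 0.1278]
tool_rot: [0.0, 1.0, -0.002, -0.0]
contact_force: [-0.0, -0.7, -0.2]
gripper_width: 0.587
```

Emit:
arm_command:
  series:
    - [50, [0, 0, -15], 0]
    - [50, [0, 0, -40], 0]
    - [50, [0, 0, -75], 0]
    - [50, [0, 0, -110], 0]
    - [50, [0, 0, -140], 0]
    - [50, [30, 20, -160], 0]
    - [50, [70, 50, -165], 0]
    - [50, [110, 80, -165], 0]

```text
t: 44.62
eef_pos: [0.5032, -0.4445, 0.2953]
tool_rot: [0.001, 1.0, -0.002, 0.001]
contact_force: [0.6, 0.3, 0.4]
gripper_width: 0.585
```

Emit:
arm_command:
  series:
    - [50, [0, 40, 0], 0]
    - [50, [0, 80, 0], 0]
    - [50, [0, 80, 0], 0]
    - [50, [0, 80, 0], 0]

```text
t: 45.12
eef_pos: [0.5018, -0.5226, 0.2934]
tool_rot: [-0.0, 1.0, -0.002, 0.0]
contact_force: [0.1, 0.7, 0.1]
gripper_width: 0.585
```

Run:
```python
from h import *
s=read_camera("side");t=read_camera("top")
go(yaw=0)
cv2.imwrite("pics/s27f.png",cv2.resize(s,(800,600)))
crop(s,310,140,60,70,8,"pics/s27.png")
crop(t,180,170,160,110,5,"pics/t27.png")
cv2.imwrite("pics/t27f.png",cv2.resize(t,(800,600)))
```

```text
t 45.23 p [ 0.5022 -0.5218  0.2936] yaw -0.002 w 0.587 F [0.4 0.6 0.2] q [ 0.96  0.56 -0.38  1.35  0.2   1.28  0.57]
```

View pics/s27.png

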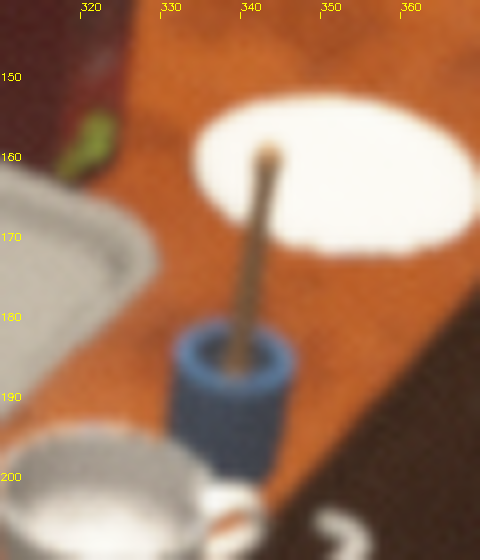

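View pics/t27.png

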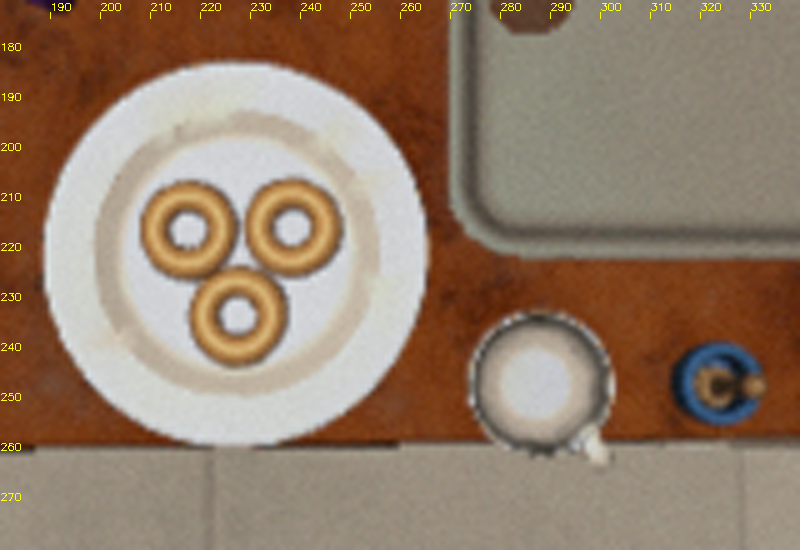

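View pics/s27f.png

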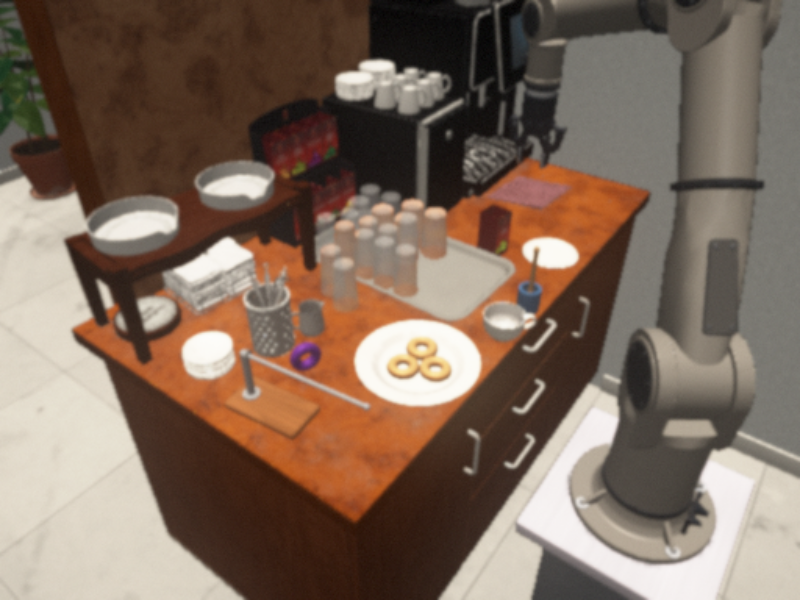

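View pics/t27f.png

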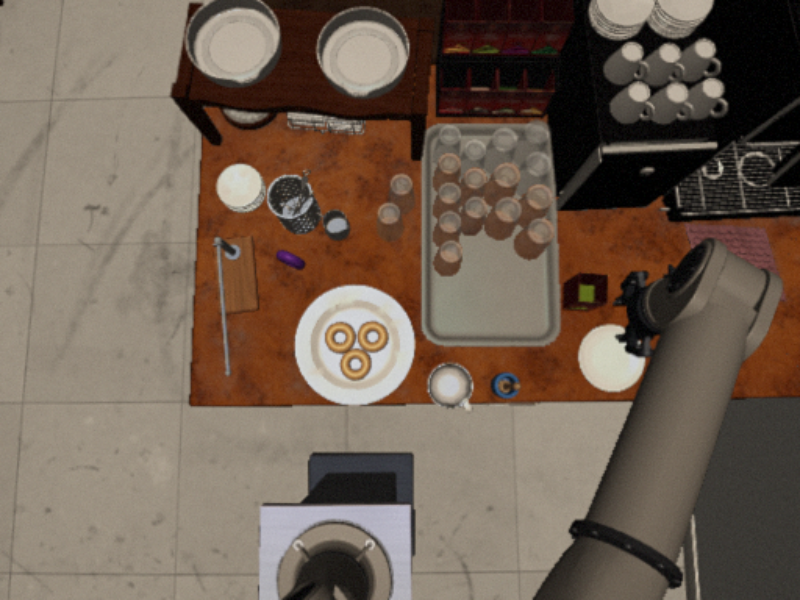

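The final views match the start for everything except the bagels: three bagels lie flat on the plate, the dipper stands upright in the crock (knob at side (342,160), top (331,247), as before), and the gripper touches nothing.

Run:
```python
from station import bot
print(bot.hand_in())
```

```text
the job is handed in; nothing more can be done
None
```

I did the whole job and handed it in at about 45 s of the 208 s allowed; the hand-in gives no verdict.

**What I did:**
- **Bagels:** Three bagels were on the stand. I pulled each one off the open end, stood it on the plate, tipped it and let it lie down flat.
- **Dipper:** I held the dipper's head in the honey cup for over 1 s, about 18 mm above the cup's underside. I then held it head down over the plate's middle for about 2.5 s and stood it back in its crock.

**Last checks (both cameras, before hand-in):**
- **Bagels:** They lie flat in a triangle, about 40 mm from the plate's centre.
- **Plate and cup:** Both are upright and did not visibly move, and I saw no knock to the plate.
- **Dipper:** It is upright in the crock, with its knob within a pixel or so of where it started.
- **Everything else:** The other items, including the purple ring, look unmoved, and the gripper is clear with no significant contact force.

No final check failed. I did not measure the bagels' speed as they tipped over; I estimated at most about 0.7 m/s, against the 1.35 m/s limit. An early measurement of the dipper's knob disagreed by 15 mm because I misread a pixel; read again, it agreed within 3 mm.

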